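# Load rinsed bearing cups on the drying carousel and index it to the blow-off nozzle

## Robot

A 7-joint arm with a two-finger parallel gripper is mounted at the origin on the work surface. World frame = base frame: x ahead of the robot, y to its left, z up, the work surface at z = 0. Lengths are in m, angles in rad, forces in N, time in s.
With the tool pointing down it reaches from about 0.425 to 0.875 m from the base axis. Payload 4.7 kg.
Tool frame: the origin (TCP) lies between the finger pads; the fingertips stand 22 mm ahead of it and the grasp point (between the pads) lies 3 mm ahead of it; z points along the fingers, y is the line along which they close (so a half turn about z gives the same grasp; the last joint's range is limited). The gripper opens to 87 mm and grips with 3 to 60 N. Pads are 19 mm wide; open, the fingers measure 117 mm over their backs; the gripper's body (75 mm by 190 mm) begins 51 mm behind the grasp point.
Start: joints at [1.304, 0.321, -0.07, 1.45, 0.023, 1.371, -0.057], TCP at [0.18, -0.625, 0.208] pointing down, gripper open.
Joint ranges: [-2.86, 2.86], [-0.3, 2.09], [-1.38, 1.24], [0.06, 2.45], [-1.56, 4.7], [0.09, 2.05], [-2.69, 2.69]. Speed limits (rad/s): [2.57, 2.57, 3.14, 3.14, 3.14, 3.14, 3.14].

## Interface

Orientations are given as a unit quaternion [x, y, z, w].
In Python, from cell import status, cams, finish_job, outline_of, place_of gives the robot as it stands.
- The arm moves only by the shell command python3 -m crank 'ROWS' [FORCE]. ROWS is a JSON object of lists of equal length, an entry for each row: "delta_rot": the turn, a rotation vector about the tool's x, y, z in degrees, a list of three; "translation": the shift along the tool's x, y, z in m, a list of three; "hand": the finger opening in m, from 0 to 0.087. A call has 1 to 10 rows; each row shifts and turns the commanded pose from where the row before left it, along the tool's axes as they then stand; what a row does not reach is not made up. A row lasts 1/12 s, in which the tool goes at most 41.7 mm and 7.16 degrees, less where a joint would pass 70% of its speed; a pose out of reach is approached as far as the arm can. A call is refused whole if a number of a shift passes 0.0417 or a number of a turn 7.16, either way. A call with a gripper value outside its range is refused whole. The fingers move at their own pace and stop on an object; FORCE is the grip in N (left out, the last holds). Time passes only in rows, so rows that do not move let the fingers close. It gives the time, the measured TCP pose, the force, the opening and the grip force at its end, in the units of the state.
- status.observe(): the state, without advancing time (a new reading comes with each control period).
- cams.read_camera(name): name is "side" or "top" or "wrist"; returns a dict with "img" (400x640x3 uint8, blue, green, red), "intrinsics" (3x3 intrinsics, pixels), "origin" and "rotation" of the camera in the world. Camera axes: x right, y up, looking along -z (the intrinsics and any distortion apply to the point x, -y, -z); pixel columns grow to the right and rows downward; lengths in m; the calibration is good to about 2 mm. A picture is of the moment at which its call begins. There is no depth.
- finish_job(): hands the job in; it is judged then, once.
Trained networks look in a picture, given as the dict that the camera call returned (one of the last four; its "shot" number tells which), for a name from the list of things; names that differ only in an ending like _2 or _b are one class to them, and where a whole thing is asked for, a point or a joint stands for the part that bears it (a point fixed in the world has none). Each returns a list of dicts, best first, with "confidence" (0 to 1); they miss things now and then, are a little off and sometimes report something else, mostly with a low value. They report only what shows in the picture. A call takes as long as a camera call. They do not tell look-alikes from the thing itself.
- outline_of(query, picture): "region" (400x640 bool, what is visible of it) and "location" ([row, column] in pixels, amid what is visible of it).
- place_of(query, picture): "location" ([row, column] in pixels: a listed point, or the origin of a listed thing).
The state is a dict: "time_s": time; "qpos": joint angles; "qd": joint speeds; "joint_torque": joint torques, N m; "tcp_pos": TCP position; "orientation": TCP orientation; "ft_force": force on the tool from outside, world axes, zero at the start; "ft_torque": the same for the moment, N m; "opening": opening from 0.0 (shut) to 1.0 (fully open); "gripper_force": force on a finger pad.
Only numpy, scipy, OpenCV 4.12 (cv2) and the standard library are available. Lean on these libraries where they do the work, as an engineer would, in place of code of your own. Each camera call takes 0.05 s, during which the arm holds its last target. There are 200 camera calls.

## Task

The ground steel cups have been rinsed and lie in the black drain tray. While the drying carousel is still locked by its pin, set every cup mouth down over a green peg of its own, standing squarely on the carousel plate. Then pull the red-knobbed lock pin out and stand it in the blue tool pot, and turn the carousel by its black handle until the red line on its plate points at the yellow index tooth of the blow-off nozzle; leave the blades, oil bottle, stone and hex key where they are.

Things in the scene. Friction and masses are not known exactly. Their poses are not given: they have to be found in the camera images.
- cup1: ground steel bearing cup: straight cup, outside diameter 58, length 80, wall 4, closed base 7 thick, about 0.28 kg. Origin: centre of the base's outer face; z runs along the axis to the open mouth (at z = 80). It starts lying on its side in the drain tray, mouth pointing away from the robot, 5 to 52 degrees to the right of straight ahead, base to the robot; it can roll. May be absent.
- cup2: another such cup, the same in all respects as cup1. May be absent.
- cup3: another such cup, the same in all respects as cup1. May be absent.
- cup4: another such cup, the same in all respects as cup1. May be absent.
- stand: blue round base of the rotary drying stand, diameter 230, fixed on the bench. Origin: on the carousel's axis, on the bench top; z up. In its own frame the pin's socket lies at y = +155 (block 40 x 50 x 30 high, hole diameter 15, its floor 10 above the bench).
- axis_top (a point): point on the carousel's axis at the height of the plate's upper face (48 above the bench); x points through the black handle, z up, turning with the plate. The plate is a disc of diameter 260, 12 thick, with a low hub of diameter 40, 14 high, in the middle, and a lug for the pin reaching out to 180 at y = +155 (40 wide).
- peg1 (a point): foot of a green plastic drying peg, on its axis, at the plate's upper face: peg 66 tall, diameter 40 up to 44, then tapering to 18 at the tip. The four pegs stand 80 from the carousel's axis, 90 degrees apart (45, 135, 225, 315 degrees from the handle). A cup stands on the plate around its peg with about 5 to spare all round (the cup is 73 deep inside).
- peg2 (a point): foot of another such peg
- peg3 (a point): foot of another such peg
- peg4 (a point): foot of another such peg
- handle (a point): middle of the grip height on the black upright handle of the carousel: a round post of diameter 22, 118 from the axis, its black sleeve reaching from 12 above the plate to 70 above the plate, with a thinner steel end of diameter 16 up to 73; this point is 55 above the plate, on its axis.
- pointer (a point): outer end of the red line on the plate, at its rim (130 from the axis), opposite the handle, at the height of the plate's upper face.
- carousel (a joint): angle of the carousel plate in rad, 0 as locked, growing counter-clockwise seen from above. It turns freely with light friction (about 0.1 N m) and stays where it is left, once the pin is out; the pin locks it at 0 with about a degree of play. The way to the mark is 0.9 to 1.6 rad counter-clockwise.
- pin: lock pin, 102 long: steel shaft of diameter 11, 72 long, under a red round knob of diameter 26, 30 tall. Origin: centre of the shaft's lower end; z along the shaft to the knob. At the start it stands upright through the lug of the plate (hole diameter 15) into the stand's socket, its lower end 10 above the bench; it must rise 40 to leave the lug.
- mark (a point): point at the plate's rim (130 from the axis, at the plate's height) to which the tip of the yellow index tooth of the nozzle points. The pointer must come here. The nozzle with its foot stands outwards of it, 190 to 265 from the carousel's axis, 112 high, fixed.
- tray: black drain tray, 300 (x) x 300 (y), floor 5 above the bench, rim 16 high, fixed. Origin: centre of its underside.
- pot: blue round tool pot, outside diameter 72, inside 64, 60 high, floor 6 thick, fixed. Origin: centre of its underside, z up.
- blades: stack of ground blades, 110 x 50 x 15, origin at the centre of its underside. Not to be disturbed.
- oil: green oil bottle, diameter 60, 150 tall, origin at the centre of its underside. Not to be disturbed.
- stone: honing stone, 40 x 100 x 25, origin at the centre of its underside. Not to be disturbed.
- hexkey: L-shaped hex key lying flat, about 116 x 35, 8 thick. Not to be disturbed.
Not all that is in view belongs to the job. There is more than one size of the pin; the job needs the smaller. Leave any orange look-alike of the cup3 alone.

How it is judged:
On the way, in this order (a step that is already met when the one before it is completed fails the run):
1. every cup stands mouth down on the plate, each over a peg, with the lock pin still in its socket (angle between each of cup1, cup2, cup3, cup4's own z axis and vertical above 3.03 rad and z of cup1 in the frame of axis_top between 0.075 and 0.085 m and linear speed of each of cup1, cup2, cup3, cup4 below 0.03 m/s and (horizontal distance between cup1 and peg1 below 0.012 m or horizontal distance between cup1 and peg2 below 0.012 m or horizontal distance between cup1 and peg3 below 0.012 m or horizontal distance between cup1 and peg4 below 0.012 m) and z of cup2 in the frame of axis_top between 0.075 and 0.085 m and (horizontal distance between cup2 and peg1 below 0.012 m or horizontal distance between cup2 and peg2 below 0.012 m or horizontal distance between cup2 and peg3 below 0.012 m or horizontal distance between cup2 and peg4 below 0.012 m) and z of cup3 in the frame of axis_top between 0.075 and 0.085 m and (horizontal distance between cup3 and peg1 below 0.012 m or horizontal distance between cup3 and peg2 below 0.012 m or horizontal distance between cup3 and peg3 below 0.012 m or horizontal distance between cup3 and peg4 below 0.012 m) and z of cup4 in the frame of axis_top between 0.075 and 0.085 m and (horizontal distance between cup4 and peg1 below 0.012 m or horizontal distance between cup4 and peg2 below 0.012 m or horizontal distance between cup4 and peg3 below 0.012 m or horizontal distance between cup4 and peg4 below 0.012 m) and z of pin in the frame of stand below 0.02 m and horizontal distance between pin and stand below 0.17 m and angle between pin's own z axis and vertical below 0.3 rad), for 0.3 s.
2. the lock pin stands in the blue tool pot (z of pin in the frame of pot below 0.03 m and horizontal distance between pin and pot below 0.034 m and angle between pin's own z axis and vertical below 0.9 rad and linear speed of pin below 0.03 m/s), for 0.2 s.
3. the red line of the carousel points at the yellow tooth (horizontal distance between pointer and mark below 0.01 m and velocity of joint carousel between -0.03 and 0.03 rad/s), for 0.3 s.
At the end, for the whole second after the job is handed in: Every cup present stands mouth down, flat on the plate (base 80 +-5 mm above it, within 6 degrees of plumb), within 12 mm of a peg's axis; the lock pin stands in the pot, its lower end under 30 mm high; the red line's end is within 10 mm of the mark; all at rest (all of step 2 and all of step 3 and angle between each of cup1, cup2, cup3, cup4's own z axis and vertical above 3.03 rad and z of cup1 in the frame of axis_top between 0.075 and 0.085 m and linear speed of each of cup1, cup2, cup3, cup4 below 0.03 m/s and (horizontal distance between cup1 and peg1 below 0.012 m or horizontal distance between cup1 and peg2 below 0.012 m or horizontal distance between cup1 and peg3 below 0.012 m or horizontal distance between cup1 and peg4 below 0.012 m) and z of cup2 in the frame of axis_top between 0.075 and 0.085 m and (horizontal distance between cup2 and peg1 below 0.012 m or horizontal distance between cup2 and peg2 below 0.012 m or horizontal distance between cup2 and peg3 below 0.012 m or horizontal distance between cup2 and peg4 below 0.012 m) and z of cup3 in the frame of axis_top between 0.075 and 0.085 m and (horizontal distance between cup3 and peg1 below 0.012 m or horizontal distance between cup3 and peg2 below 0.012 m or horizontal distance between cup3 and peg3 below 0.012 m or horizontal distance between cup3 and peg4 below 0.012 m) and z of cup4 in the frame of axis_top between 0.075 and 0.085 m and (horizontal distance between cup4 and peg1 below 0.012 m or horizontal distance between cup4 and peg2 below 0.012 m or horizontal distance between cup4 and peg3 below 0.012 m or horizontal distance between cup4 and peg4 below 0.012 m)); the robot touches nothing.
It fails at once if the stack of ground blades is moved more than 30 mm (distance of blades from where it was at the start of the episode above 0.03 m).
It fails at once if the oil bottle is moved more than 30 mm (distance of oil from where it was at the start of the episode above 0.03 m).
It fails at once if the honing stone is moved more than 30 mm (distance of stone from where it was at the start of the episode above 0.03 m).
It fails at once if the hex key is moved more than 30 mm (distance of hexkey from where it was at the start of the episode above 0.03 m).
Of cup1, cup2, cup3, cup4 only 3 to 4 are there at a start; the rules pass over those that are not, and their reading is None.
At some moment in a run one of cup1, cup2, cup3, cup4 may be knocked a few centimetres aside while the robot is not near it.
It also fails if it takes over 208 s, if anything falls off the work surface, if the arm or the gripper's body presses on something with over 40 N, if the wrist force passes 120 N, or if a joint passes its speed limit or range.

## Working session

There is one attempt and no reset: what is moved stays moved. The work goes in short steps, Python scripts to look and compute and a shell command to move; the robot and the scene stay as the last step left them, time stands still between calls to the robot, and variables do not carry over. Pictures are saved under pics/ and viewed, at most 14 in all, crops included, and the job is handed in when it is done.

```bash
ls; mkdir -p pics; cat > h.py <<'E'
import numpy as np, cv2
from cell import status, cams, finish_job, outline_of, place_of
from scipy.spatial.transform import Rotation as R
def ray(p,rc):
    K=np.array(p["intrinsics"]);d=np.linalg.inv(K)@[rc[1],rc[0],1.]
    d=np.array(p["rotation"])@np.array([d[0],-d[1],-d[2]]);return np.array(p["origin"]),d
def atz(p,rc,z):
    o,d=ray(p,rc);return o+d*(z-o[2])/d[2]
def pix(p,X):
    c=np.array(p["rotation"]).T@(np.array(X)-p["origin"]);v=np.array(p["intrinsics"])@[c[0],-c[1],-c[2]];return v[[1,0]]/v[2]
def save(p,n,s=None):
    im=p["img"]
    if s: r0,r1,c0,c1,f=s; im=cv2.resize(im[r0:r1,c0:c1],None,fx=f,fy=f,interpolation=cv2.INTER_CUBIC)
    cv2.imwrite("pics/"+n,im)
def st():
    s=status.observe();print(round(s["time_s"],2),"tcp",np.round(s["tcp_pos"],4),"q",np.round(s["qpos"],2),"F",np.round(s["ft_force"],1),"op",round(s["opening"],3),"g",s["gripper_force"]);r=R.from_quat(s["orientation"]).as_matrix();print(np.round(r,3).tolist());return s
E
python3 - <<'E'
from h import *
st()
t=cams.read_camera("top");s=cams.read_camera("side")
for p,n in((t,"top"),(s,"side")):
    print(n,{k:(np.round(v,3).tolist() if k!="img" else 0) for k,v in p.items() })
    save(p,n+"1.png")
for q,z in (("cup1",.034),("stand",0),("axis_top",.048),("peg1",.048),("handle",.103),("pointer",.048),("pin",.01),("mark",.048),("tray",0),("pot",0),("blades",0),("oil",0),("stone",0),("hexkey",0)):
    for d in place_of(q,t): print(q,np.round(d["location"]),round(d["confidence"],2),np.round(atz(t,d["location"],z),3)[:2])
E
```

```text
pics
0.0 tcp [ 0.1799 -0.624   0.2074] q [ 1.3   0.32 -0.07  1.45  0.02  1.37 -0.06] F [ 0.3 -0.5  0.3] op 0.998 g 0.0
[[0.961, 0.277, -0.001], [0.277, -0.961, 0.002], [-0.0, -0.002, -1.0]]
top {'img': 0, 'intrinsics': [[510.521, 0.0, 316.08], [0.0, 510.521, 200.439], [0.0, 0.0, 1.0]], 'origin': [0.402, 0.004, 1.258], 'rotation': [0.059, -0.042, -0.696, 0.714], 'shot': 1}
side {'img': 0, 'intrinsics': [[516.399, 0.0, 327.415], [0.0, 516.399, 204.046], [0.0, 0.0, 1.0]], 'origin': [0.34, -0.9, 1.018], 'rotation': [0.388, -0.055, -0.102, 0.914], 'shot': 2}Traceback (most recent call last):
  File "<stdin>", line 8, in <module>
  File "h.py", line 8, in atz
    o,d=ray(p,rc);return o+d*(z-o[2])/d[2]
        ~~~^^^^^^
  File "h.py", line 6, in ray
    d=np.array(p["rotation"])@np.array([d[0],-d[1],-d[2]]);return np.array(p["origin"]),d
      ~~~~~~~~~~~~~~~~~~~~~~~^~~~~~~~~~~~~~~~~~~~~~~~~~~~~
ValueError: matmul: Input operand 1 has a mismatch in its core dimension 0, with gufunc signature (n?,k),(k,m?)->(n?,m?) (size 3 is different from 4)
```

```bash
sed -i 's/np.array(p\["rotation"\])/R.from_quat(p["rotation"]).as_matrix()/' h.py
python3 - <<'E'
from h import *
t=cams.read_camera("top");s=cams.read_camera("side")
def tri(q):
    pass
for q,z in (("cup1",.034),("stand",0),("axis_top",.048),("peg1",.048),("handle",.103),("pointer",.048),("pin",.01),("mark",.048),("tray",0),("pot",0),("blades",0),("oil",0),("stone",0),("hexkey",0)):
    for p,n in((t,"t"),(s,"s")):
        for d in place_of(q,p): print(n,q,np.round(d["location"]),round(d["confidence"],2),np.round(atz(p,d["location"],z),3)[:2])
E
```

```text
t cup1 [259. 228.] 0.94 [0.431 0.242]
t cup1 [119. 209.] 0.8 [0.776 0.307]
t cup1 [214. 177.] 0.78 [0.537 0.372]
t cup1 [214. 232.] 0.65 [0.539 0.238]
s cup1 [145. 286.] 0.94 [0.531 0.378]
s cup1 [176. 257.] 0.86 [0.421 0.248]
s cup1 [172. 298.] 0.69 [0.54  0.242]
s cup1 [148. 366.] 0.68 [0.77  0.313]
s cup1 [225. 360.] 0.19 [ 0.661 -0.005]
t stand [233. 392.] 0.64 [ 0.506 -0.154]
s stand [287. 313.] 0.77 [ 0.501 -0.15 ]
t axis_top [228. 393.] 0.84 [ 0.514 -0.149]
s axis_top [276. 315.] 0.72 [ 0.505 -0.157]
t peg1 [217. 423.] 0.91 [ 0.542 -0.221]
t peg1 [260. 414.] 0.89 [ 0.442 -0.2  ]
t peg1 [248. 363.] 0.82 [ 0.465 -0.079]
t peg1 [205. 374.] 0.65 [ 0.567 -0.103]
s peg1 [294. 339.] 0.86 [ 0.548 -0.217]
s peg1 [297. 291.] 0.77 [ 0.44  -0.203]
s peg1 [257. 336.] 0.67 [ 0.569 -0.108]
s peg1 [257. 291.] 0.63 [ 0.461 -0.085]
t handle [178. 406.] 0.82 [ 0.624 -0.172]
s handle [259. 367.] 0.93 [ 0.623 -0.176]
s handle [235. 315.] 0.57 [ 0.522 -0.077]
s handle [346. 415.] 0.49 [ 0.654 -0.412]
t pointer [287. 383.] 0.71 [ 0.375 -0.126]
t pointer [204. 375.] 0.4 [ 0.571 -0.105]
t pointer [216
[... 582 characters left out ...]
[297. 292.] 0.44 [ 0.446 -0.168]
t pot [163. 324.] 0.95 [0.678 0.019]
s pot [224. 362.] 0.81 [0.676 0.028]
t blades [273. 316.] 0.83 [0.405 0.031]
t blades [215. 178.] 0.74 [0.538 0.379]
t blades [261. 226.] 0.63 [0.427 0.254]
s blades [240. 258.] 0.58 [0.391 0.032]
s blades [147. 290.] 0.17 [0.546 0.407]
t oil [135. 257.] 0.76 [0.747 0.19 ]
t oil [220. 328.] 0.61 [0.536 0.004]
s oil [182. 365.] 0.89 [0.734 0.193]
t stone [259. 226.] 0.28 [0.432 0.253]
s stone [347. 415.] 0.55 [ 0.688 -0.361]
s stone [292. 339.] 0.42 [ 0.56  -0.177]
t hexkey [163. 473.] 0.73 [ 0.687 -0.353]
t hexkey [122. 326.] 0.44 [0.784 0.016]
t hexkey [260. 226.] 0.26 [0.431 0.253]
t hexkey [136. 257.] 0.15 [0.745 0.191]
```

View pics/top1.png

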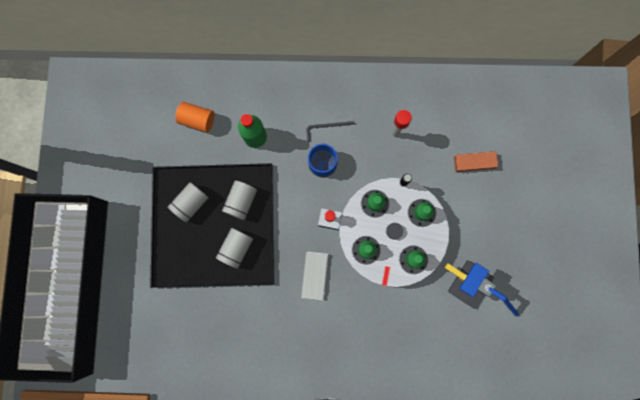

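View pics/side1.png

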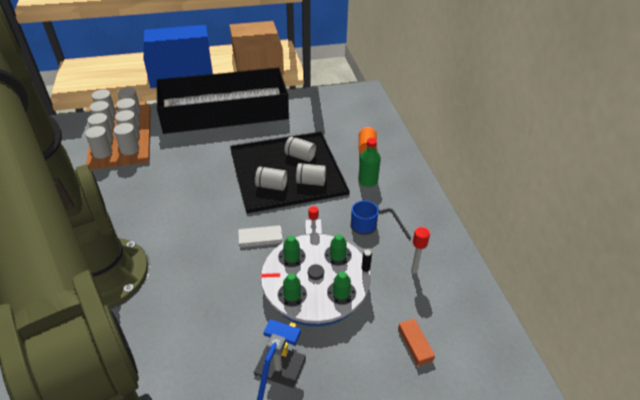

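Top view: three steel cups lie in the tray at about (row, col) (202,187), (200,240) and (248,234). The orange look-alike at (117,195) stays put. The small lock pin is in the lug at (217,329), and the tall pin at (118,403) is the larger decoy. The near side of the carousel shows the red line at (275,387), with the yellow tooth at (270,455).

```bash
cat > fit.py <<'E'
from h import *
from scipy.optimize import minimize, least_squares
def hull(p,x,y,a,cz=.034):
    u=np.array([np.cos(a),np.sin(a),0]);v=np.array([-u[1],u[0],0]);w=np.array([0,0,1.]);m=np.zeros((400,640),np.uint8)
    t=np.linspace(0,2*np.pi,24)
    P=[np.array([x,y,cz])+u*s+.029*(np.cos(k)*v+np.sin(k)*w) for s in (0,.08) for k in t]
    q=np.array([pix(p,X)[::-1] for X in P]);q=cv2.convexHull(q.astype(np.float32))
    cv2.fillConvexPoly(m,np.round(q*16).astype(np.int32),255,cv2.LINE_AA,4);return m/255.
def cups(p1,p2,starts):
    M=[(p,[d for d in outline_of("cup1",p) if d["confidence"]>.3]) for p in (p1,p2) if p is not None]
    for x0,y0,a0 in starts:
        T=[]
        for p,L in M:
            c=pix(p,[x0+.04*np.cos(a0),y0+.04*np.sin(a0),.034])
            L2=[d for d in L if np.hypot(*(np.array(d["location"])-c))<14]
            if L2:T.append((p,np.array(L2[0]["region"],float)))
        def cost(v):
            return sum(1-np.minimum(h,m).sum()/np.maximum(h,m).sum() for p,m in T for h in [hull(p,*v)])/max(len(T),1)
        best=min((minimize(cost,[x0,y0,a],method="Nelder-Mead",options=dict(initial_simplex=[[x0,y0,a],[x0+.01,y0,a],[x0,y0+.01,a],[x0,y0,a+.2]],maxiter=90)) for a in (a0-.25,a0+.25)),key=lambda r:r.fun)
        print("cup base",np.round(best.x[:2],4),"yaw",round(np.degrees(best.x[2]),1),"cost",round(best.fun,3),len(T))
E
python3 - <<'E'
from fit import *
t=cams.read_camera("top");s=cams.read_camera("side")
cups(t,s,[(.534,.374,-.7),(.539,.240,-.3),(.427,.244,-.45)])
# carousel
obs=[]
for p in (t,s):
    for q in ("peg1","handle","pointer","axis_top","pin","mark","pot"):
        for d in place_of(q,p):
            if d["confidence"]>.45: obs.append((p,q,np.array(d["location"])))
def model(v,q):
    x,y,a=v;r=lambda R_,th,z:np.array([x+R_*np.cos(a+th),y+R_*np.sin(a+th),z])
    if q=="peg1":return [r(.08,np.pi/4+k*np.pi/2,.048) for k in range(4)]
    return {"handle":[r(.118,0,.103)],"pointer":[r(.13,np.pi,.048)],"axis_top":[r(0,0,.048)],"pin":[r(.155,np.pi/2,.01)]}[q]
O=[o for o in obs if o[1] not in("mark","pot")]
def res(v):
    return np.concatenate([np.clip(min((pix(p,X)-l for X in model(v,q)),key=np.linalg.norm),-6,6) for p,q,l in O])
f=least_squares(res,[.506,-.154,-.15],loss="soft_l1",diff_step=1e-4)
print("axis",f.x, np.degrees(f.x[2]));print(np.round(f.fun.reshape(-1,2),1).tolist())
for q in("peg1","handle","pointer","pin"):print(q,np.round(model(f.x,q),3).tolist())
m=[atz(p,l,.048) for p,q,l in obs if q=="mark"]
for X in m: d=X[:2]-f.x[:2];print("mark",np.round(X,3),np.hypot(*d),np.degrees(np.arctan2(d[1],d[0])))
for p,q,l in obs:
    if q=="pot":print("pot",atz(p,l,0))
w=cams.read_camera("wrist");save(w,"w1.png");o,d=ray(w,(200,320));print(w["origin"],d)
E
```

```text
cup base [0.5365 0.3711] yaw -39.0 cost 0.088 2
cup base [0.5361 0.2345] yaw -20.0 cost 0.113 2
cup base [0.4215 0.2429] yaw -21.4 cost 0.117 2
axis [ 0.50665803 -0.15127483 -0.19837991] -11.366331417976967
[[1.8, 0.6], [1.5, -0.4], [0.3, -0.3], [-1.0, -2.7], [-1.7, 0.8], [1.6, 0.1], [1.7, 1.6], [6.0, 6.0], [6.0, -6.0], [-6.0, -6.0], [-1.9, -1.8], [0.6, 0.8], [-0.7, 0.9], [-1.5, 0.8], [-0.6, -1.7], [-0.2, 3.4], [0.6, 0.8], [3.7, 0.4], [-6.0, -6.0]]
peg1 [[0.573, -0.107, 0.048], [0.462, -0.085, 0.048], [0.44, -0.196, 0.048], [0.551, -0.218, 0.048]]
handle [[0.622, -0.175, 0.103]]
pointer [[0.379, -0.126, 0.048]]
pin [[0.537, 0.001, 0.01]]
mark [ 0.443 -0.266  0.048] 0.13088399035234208 -119.01560857950665
mark [0.742 0.18  0.048] 0.4064857228883497 54.54755222413717
mark [ 0.443 -0.253  0.048] 0.11969397154493967 -122.07599605723625
pot [0.69379583 0.02858519 0.        ]
pot [0.74707235 0.18413432 0.        ]
pot [0.67841373 0.026721   0.        ]
pot [0.54180125 0.01254343 0.        ]
[ 0.24806355 -0.60552726  0.38440001] [-0.27350008 -0.07328847 -0.95945482]
```

```bash
cat > plan.py <<'E'
from h import *
def pose(head,lean,flip):  # tool z leaning forward; y at head+90 (flip=1) or head-90 (flip=-1)
    a,l=np.radians([head,lean]);u=np.array([np.cos(a),np.sin(a),0])
    z=np.sin(l)*u-np.cos(l)*np.array([0,0,1]);y=flip*np.array([-u[1],u[0],0]);return np.c_[np.cross(y,z),y,z]
def plan(segs,off=.003):   # segs: (x,y,z of grasp point, head, lean, flip, N or None)
    s=status.observe();p=np.array(s["tcp_pos"]);Rm=R.from_quat(s["orientation"]).as_matrix()
    for x,y,z,h,l,f,N in segs:
        T=pose(h,l,f);g=np.array([x,y,z])-off*T[:,2];rv=R.from_matrix(Rm.T@T).as_rotvec()
        n=N or int(np.ceil(max(np.degrees(np.linalg.norm(rv))/7.1,np.linalg.norm(g-p)/.040,1)))
        while 1:
            w=R.from_rotvec(rv/n);A=np.zeros((3,3));Q=Rm.copy()
            for k in range(n):A+=Q;Q=Q@w.as_matrix()
            t=np.linalg.solve(A,g-p)
            if np.linalg.norm(t)<.0415 or N:break
            n+=1
        mid=p.copy();Q=Rm.copy();path=[]
        for k in range(n):
            mid=mid+Q@t;Q=Q@w.as_matrix();path.append(mid.copy())
        print(f"N={n} rot={np.round(np.degrees(rv/n),2).tolist()} tr={np.round(t,4).tolist()} mid={np.round(path[(n-1)//2],2)}")
        p,Rm=g,T
E
python3 - <<'E'
from plan import *
plan([(.45,-.40,.30,-60,0,-1,None),(.56,-.1,.30,20,0,1,None),(.49,.20,.26,-21.4,0,1,None),(.45,.232,.20,-21.4,45,1,None),(.4495,.2319,.10,-21.4,45,1,None)])
E
```

```text
N=11 rot=[0.0, -0.0, 6.92] tr=[0.0181, -0.0292, -0.0086] mid=[ 0.29 -0.46  0.26]
N=15 rot=[0.0, 0.0, 6.67] tr=[-0.0242, -0.0015, -0.0] mid=[ 0.44 -0.21  0.3 ]
N=8 rot=[0.0, 0.0, 5.18] tr=[0.0077, 0.0386, 0.005] mid=[0.5  0.04 0.28]
N=7 rot=[-0.0, -6.43, -0.0] tr=[0.01, 0.0022, 0.0059] mid=[0.46 0.22 0.23]
N=3 rot=[0.0, 0.0, 0.0] tr=[0.0237, -0.0001, 0.0235] mid=[0.45 0.23 0.14]
```

View pics/w1.png

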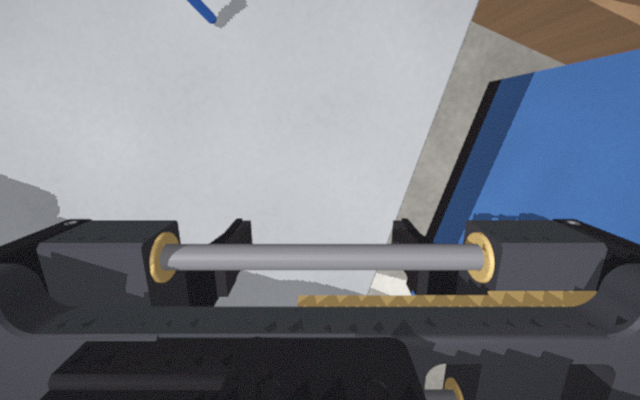

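```bash
python3 - <<'E'
from plan import *
plan([(.45,-.40,.30,-132,0,1,10),(.56,-.1,.30,-90,0,1,10),(.49,.20,.26,-21.4,0,1,10),(.45,.232,.20,-21.4,45,1,7)])
E
```

```text
N=10 rot=[0.0, 0.0, -3.19] tr=[0.0351, -0.0058, -0.0095] mid=[ 0.33 -0.53  0.26]
N=10 rot=[0.0, 0.0, -4.2] tr=[0.0326, -0.0017, -0.0] mid=[ 0.53 -0.26  0.3 ]
N=10 rot=[0.0, 0.0, -6.86] tr=[0.0312, 0.01, 0.004] mid=[0.57 0.06 0.28]
N=7 rot=[-0.0, -6.43, -0.0] tr=[0.01, 0.0022, 0.0059] mid=[0.46 0.22 0.23]
```

```bash
python3 -m crank '{"delta_rot":[[0,0,-3.19],[0,0,-3.19],[0,0,-3.19],[0,0,-3.19],[0,0,-3.19],[0,0,-3.19],[0,0,-3.19],[0,0,-3.19],[0,0,-3.19],[0,0,-3.19]],"translation":[[0.0351,-0.0058,-0.0095],[0.0351,-0.0058,-0.0095],[0.0351,-0.0058,-0.0095],[0.0351,-0.0058,-0.0095],[0.0351,-0.0058,-0.0095],[0.0351,-0.0058,-0.0095],[0.0351,-0.0058,-0.0095],[0.0351,-0.0058,-0.0095],[0.0351,-0.0058,-0.0095],[0.0351,-0.0058,-0.0095]],"hand":[0.087,0.087,0.087,0.087,0.087,0.087,0.087,0.087,0.087,0.087]}'
python3 -m crank '{"delta_rot":[[0,0,-4.2],[0,0,-4.2],[0,0,-4.2],[0,0,-4.2],[0,0,-4.2],[0,0,-4.2],[0,0,-4.2],[0,0,-4.2],[0,0,-4.2],[0,0,-4.2]],"translation":[[0.0326,-0.0017,0],[0.0326,-0.0017,0],[0.0326,-0.0017,0],[0.0326,-0.0017,0],[0.0326,-0.0017,0],[0.0326,-0.0017,0],[0.0326,-0.0017,0],[0.0326,-0.0017,0],[0.0326,-0.0017,0],[0.0326,-0.0017,0]],"hand":[0.087,0.087,0.087,0.087,0.087,0.087,0.087,0.087,0.087,0.087]}'
python3 -m crank '{"delta_rot":[[0,0,-6.86],[0,0,-6.86],[0,0,-6.86],[0,0,-6.86],[0,0,-6.86],[0,0,-6.86],[0,0,-6.86],[0,0,-6.86],[0,0,-6.86],[0,0,-6.86]],"translation":[[0.0312,0.01,0.004],[0.0312,0.01,0.004],[0.0312,0.01,0.004],[0.0312,0.01,0.004],[0.0312,0.01,0.004],[0.0312,0.01,0.004],[0.0312,0.01,0.004],[0.0312,0.01,0.004],[0.0312,0.01,0.004],[0.0312,0.01,0.004]],"hand":[0.087,0.087,0.087,0.087,0.087,0.087,0.087,0.087,0.087,0.087]}'
python3 - <<'E'
from plan import *
st();plan([(.45,.232,.20,-21.4,45,1,7)])
E
```

```text
time_s: 3.43
tcp_pos: [0.451, -0.3982, 0.3039]
orientation: [0.913, 0.408, 0.0, 0.0]
ft_force: [0.6, -0.2, -0.5]
opening: 0.999
gripper_force: 0.0
time_s: 4.27
tcp_pos: [0.56, -0.0982, 0.3034]
orientation: [0.706, 0.708, 0.0, 0.0]
ft_force: [0.1, 0.0, 0.1]
opening: 1.0
gripper_force: 0.0
time_s: 5.1
tcp_pos: [0.489, 0.2025, 0.2632]
orientation: [0.182, 0.983, 0.0, -0.0]
ft_force: [0.0, -0.5, 0.4]
opening: 1.003
gripper_force: 0.0
5.1 tcp [0.489  0.2025 0.2632] q [ 0.43  0.11 -0.93  1.64  0.09  1.44  0.7 ] F [ 0.  -0.5  0.4] op 1.003 g 0.0
[[-0.933, 0.359, 0.0], [0.359, 0.933, 0.001], [0.0, 0.001, -1.0]]
N=7 rot=[0.03, -6.43, 0.05] tr=[0.0097, 0.0019, 0.0061] mid=[0.46 0.22 0.23]
```

```bash
python3 -m crank '{"delta_rot":[[0,-6.43,0],[0,-6.43,0],[0,-6.43,0],[0,-6.43,0],[0,-6.43,0],[0,-6.43,0],[0,-6.43,0]],"translation":[[0.0097,0.0019,0.0061],[0.0097,0.0019,0.0061],[0.0097,0.0019,0.0061],[0.0097,0.0019,0.0061],[0.0097,0.0019,0.0061],[0.0097,0.0019,0.0061],[0.0097,0.0019,0.0061]],"hand":[0.087,0.087,0.087,0.087,0.087,0.087,0.087]}'
python3 - <<'E'
from plan import *
st();w=cams.read_camera("wrist");save(w,"w2.png")
for x,y,a in((.4215,.2429,-21.4),(.5361,.2345,-20)):
    a=np.radians(a);print([np.round(pix(w,[x+k*np.cos(a),y+k*np.sin(a),.034])) for k in(0,.08)])
plan([(.4495,.2319,.08,-21.4,45,1,None)])
E
```

```text
time_s: 5.68
tcp_pos: [0.4499, 0.2297, 0.2065]
orientation: [0.173, 0.913, -0.069, 0.363]
ft_force: [0.1, -0.3, -1.2]
opening: 0.997
gripper_force: 0.0
5.68 tcp [0.4499 0.2297 0.2065] q [ 0.14 -0.28 -1.06  2.16  0.59  0.99 -0.04] F [ 0.1 -0.3 -1.2] op 0.997 g 0.0
[[-0.677, 0.367, 0.638], [0.266, 0.93, -0.252], [-0.686, -0.001, -0.727]]
[array([ 36., 324.]), array([106., 323.])]
[array([125., 351.]), array([165., 348.])]
N=3 rot=[-0.04, -0.56, 0.1] tr=[0.0271, 0.0008, 0.029] mid=[0.45 0.23 0.12]
```

View pics/w2.png

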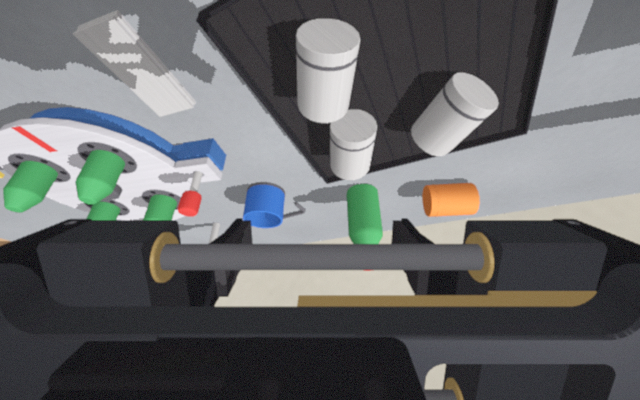

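```bash
python3 -m crank '{"delta_rot":[[0,-0.56,0],[0,-0.56,0],[0,-0.56,0]],"translation":[[0.0271,0.0008,0.029],[0.0271,0.0008,0.029],[0.0271,0.0008,0.029]],"hand":[0.087,0.087,0.087]}'
python3 - <<'E'
from plan import *
st();plan([(.4495,.2319,.035,-21.4,45,1,None)])
t=cams.read_camera("top");cups(t,None,[(.4215,.2429,-.37)]) if 0 else None
E
```

```text
time_s: 5.98
tcp_pos: [0.4506, 0.2246, 0.1085]
orientation: [0.174, 0.91, -0.08, 0.369]
ft_force: [-0.1, -2.5, 0.5]
opening: 0.998
gripper_force: 0.0
5.98 tcp [0.4506 0.2246 0.1085] q [ 0.24  0.1  -1.33  2.25  1.04  1.09 -0.51] F [-0.1 -2.5  0.5] op 0.998 g 0.0
[[-0.668, 0.375, 0.643], [0.257, 0.927, -0.273], [-0.698, -0.017, -0.716]]
N=2 rot=[-0.55, -0.36, 0.13] tr=[0.027, 0.0036, 0.0234] mid=[0.45 0.23 0.07]
```

```bash
python3 -m crank '{"delta_rot":[[-0.3,-0.2,0],[-0.3,-0.2,0],[0,0,0]],"translation":[[0.009,0.0012,0.0078],[0.009,0.0012,0.0078],[0,0,0]],"hand":[0.087,0.087,0.087]}'
python3 - <<'E'
from plan import *
st();plan([(.4495,.2319,.035,-21.4,45,1,4)])
E
```

```text
time_s: 6.28
tcp_pos: [0.4479, 0.2261, 0.0815]
orientation: [0.171, 0.911, -0.077, 0.367]
ft_force: [-0.7, -0.5, -0.3]
opening: 1.001
gripper_force: 0.0
6.28 tcp [0.4479 0.2261 0.0815] q [ 0.16  0.21 -1.28  2.28  1.14  1.13 -0.62] F [-0.7 -0.5 -0.3] op 1.001 g 0.0
[[-0.672, 0.369, 0.643], [0.255, 0.929, -0.267], [-0.696, -0.015, -0.718]]
N=4 rot=[-0.2, -0.23, 0.11] tr=[0.0083, 0.0016, 0.0074] mid=[0.45 0.23 0.06]
```

```bash
python3 -m crank '{"delta_rot":[[-0.2,-0.2,0],[-0.2,-0.2,0],[-0.2,-0.2,0],[-0.2,-0.2,0],[0,0,0]],"translation":[[0.0083,0.0016,0.0074],[0.0083,0.0016,0.0074],[0.0083,0.0016,0.0074],[0.0083,0.0016,0.0074],[0,0,0]],"hand":[0.087,0.087,0.087,0.087,0.087]}'
python3 - <<'E'
from plan import *
st();plan([(.4495,.2319,.035,-21.4,45,1,2)])
w=cams.read_camera("wrist");save(w,"w3.png",(0,300,120,520,2))
E
```

```text
time_s: 6.7
tcp_pos: [0.4491, 0.2331, 0.0401]
orientation: [0.168, 0.908, -0.072, 0.378]
ft_force: [-1.1, 0.1, -0.0]
opening: 1.002
gripper_force: 0.0
6.7 tcp [0.4491 0.2331 0.0401] q [ 0.    0.37 -1.17  2.3   1.31  1.2  -0.79] F [-1.1  0.1 -0. ] op 1.002 g 0.0
[[-0.658, 0.36, 0.661], [0.251, 0.933, -0.258], [-0.71, -0.003, -0.704]]
N=2 rot=[0.04, 0.11, 0.17] tr=[0.0015, -0.0005, 0.0006] mid=[0.45 0.23 0.04]
```

View pics/w3.png

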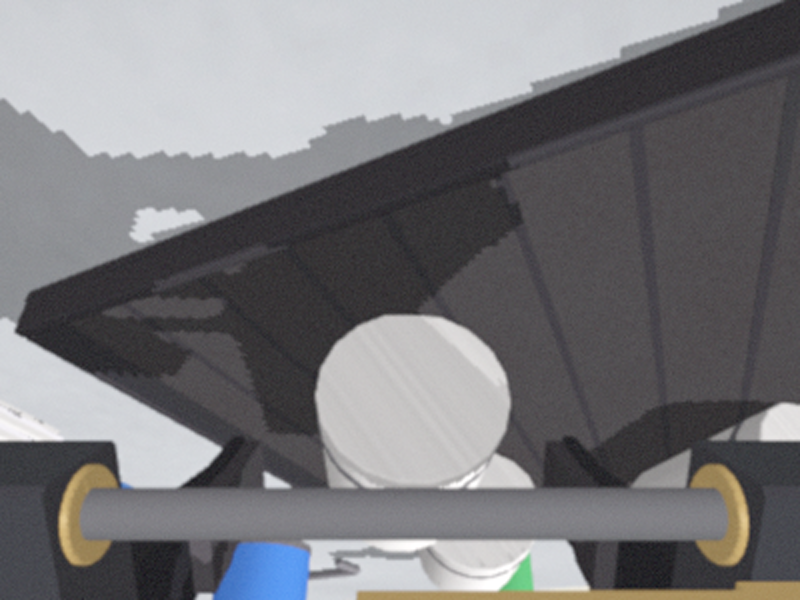

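The cup base sits midway between the fingers, at crop column 413 against a finger midpoint of about 405, so I can close.

```bash
python3 -m crank '{"delta_rot":[[0,0,0],[0,0,0],[0,0,0],[0,0,0],[0,0,0],[0,0,0],[0,0,0],[0,0,0],[0,0,0]],"translation":[[0.003,-0.001,0.001],[0,0,0],[0,0,0],[0,0,0],[0,0,0],[0,0,0],[0,0,0],[0,0,0],[0,0,0]],"hand":[0.087,0.087,0.05,0.05,0.05,0.05,0.05,0.05,0.05]}' 35
python3 - <<'E'
from plan import *
st();plan([(.45,.232,.15,-21.4,45,1,6),(.52,.06,.25,-21.4,45,1,10),(.52,-.10,.25,-12,45,1,10)])
E
```

```text
time_s: 7.5
tcp_pos: [0.4478, 0.2349, 0.0376]
orientation: [0.168, 0.908, -0.07, 0.378]
ft_force: [0.9, 2.1, 0.5]
opening: 0.604
gripper_force: 5.8
7.5 tcp [0.4478 0.2349 0.0376] q [-0.    0.38 -1.17  2.3   1.32  1.21 -0.81] F [0.9 2.1 0.5] op 0.604 g 5.7869138941168785
[[-0.657, 0.357, 0.664], [0.252, 0.934, -0.253], [-0.71, 0.001, -0.704]]
N=6 rot=[0.06, 0.04, 0.05] tr=[-0.0136, -0.0003, -0.0133] mid=[0.45 0.23 0.09]
N=10 rot=[0.0, 0.0, 0.0] tr=[-0.0161, -0.0135, 0.002] mid=[0.48 0.15 0.2 ]
N=10 rot=[-0.66, -0.0, -0.66] tr=[-0.0033, -0.0153, 0.0033] mid=[ 0.51 -0.02  0.25]
```

```bash
python3 -m crank '{"delta_rot":[[0,0,0],[0,0,0],[0,0,0]],"translation":[[0,0,0],[0,0,0],[0,0,0]],"hand":[0.04,0.04,0.04]}' 35
python3 - <<'E'
from plan import *
w=cams.read_camera("wrist");save(w,"w4.png",(0,300,120,520,2))
E
```

```text
time_s: 7.75
tcp_pos: [0.4476, 0.2345, 0.0374]
orientation: [0.168, 0.908, -0.07, 0.378]
ft_force: [1.3, 3.1, 2.7]
opening: 0.583
gripper_force: 32.9
```

View pics/w4.png

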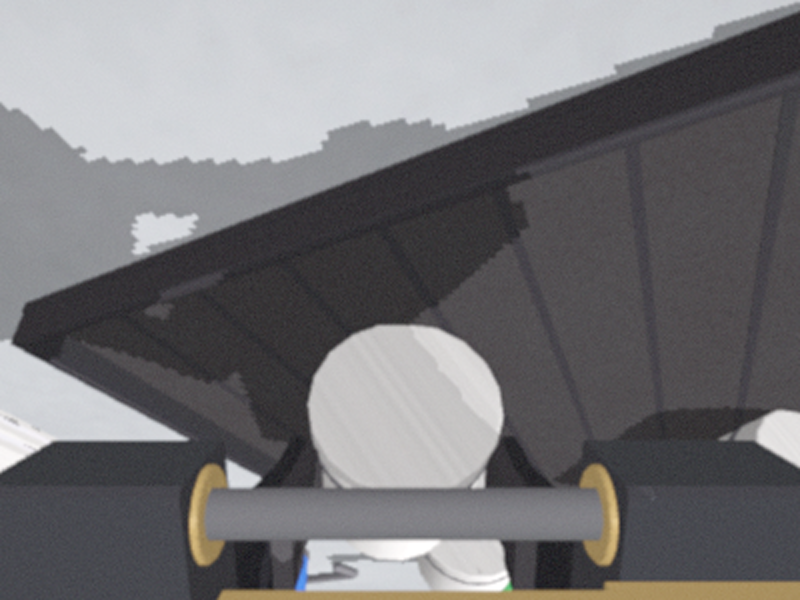

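```bash
python3 -m crank '{"delta_rot":[[0,0,0],[0,0,0],[0,0,0],[0,0,0],[0,0,0],[0,0,0],[0,0,0],[0,0,0]],"translation":[[-0.005,0,-0.005],[-0.0133,0,-0.0133],[-0.0133,0,-0.0133],[-0.0133,0,-0.0133],[-0.0133,0,-0.0133],[-0.0133,0,-0.0133],[-0.0133,0,-0.0133],[0,0,0]],"hand":[0.04,0.04,0.04,0.04,0.04,0.04,0.04,0.04]}' 35
python3 -m crank '{"delta_rot":[[-0.5,0,-0.5],[-0.5,0,-0.5],[-0.5,0,-0.5],[-0.5,0,-0.5],[-0.5,0,-0.5],[-0.5,0,-0.5],[-0.5,0,-0.5],[-0.5,0,-0.5],[-0.5,0,-0.5],[-0.5,0,-0.5]],"translation":[[-0.0161,-0.0135,0.002],[-0.0161,-0.0135,0.002],[-0.0161,-0.0135,0.002],[-0.0161,-0.0135,0.002],[-0.0161,-0.0135,0.002],[-0.0161,-0.0135,0.002],[-0.0161,-0.0135,0.002],[-0.0161,-0.0135,0.002],[-0.0161,-0.0135,0.002],[0,0,0]],"hand":[0.04,0.04,0.04,0.04,0.04,0.04,0.04,0.04,0.04,0.04]}' 35
python3 - <<'E'
from plan import *
st();plan([(.54,-.1,.27,-15,45,1,8)])
E
```

```text
time_s: 8.47
tcp_pos: [0.4479, 0.2335, 0.1611]
orientation: [0.17, 0.906, -0.071, 0.382]
ft_force: [0.5, 0.2, -2.1]
opening: 0.579
gripper_force: 32.4
time_s: 9.3
tcp_pos: [0.5259, 0.1213, 0.2238]
orientation: [0.126, 0.914, -0.062, 0.381]
ft_force: [0.8, -1.0, -2.7]
opening: 0.579
gripper_force: 32.4
9.3 tcp [0.5259 0.1213 0.2238] q [-0.54 -0.3  -0.16  2.28  0.83  0.86  0.13] F [ 0.8 -1.  -2.7] op 0.579 g 32.441180599853396
[[-0.679, 0.277, 0.68], [0.183, 0.961, -0.209], [-0.711, -0.017, -0.703]]
N=8 rot=[-0.18, 0.04, -0.01] tr=[-0.0103, -0.0262, 0.0022] mid=[0.53 0.01 0.25]
```

```bash
python3 - <<'E'
from plan import *
plan([(.60,-.1,.24,-15,45,1,8)])
E
```

```text
N=8 rot=[-0.18, 0.04, -0.01] tr=[-0.0128, -0.0242, 0.01] mid=[0.56 0.01 0.23]
```

```bash
python3 -m crank '{"delta_rot":[[-0.2,0,0],[-0.2,0,0],[-0.2,0,0],[-0.2,0,0],[-0.2,0,0],[-0.2,0,0],[-0.2,0,0],[-0.2,0,0],[0,0,0]],"translation":[[-0.0128,-0.0242,0.01],[-0.0128,-0.0242,0.01],[-0.0128,-0.0242,0.01],[-0.0128,-0.0242,0.01],[-0.0128,-0.0242,0.01],[-0.0128,-0.0242,0.01],[-0.0128,-0.0242,0.01],[-0.0128,-0.0242,0.01],[0,0,0]],"hand":[0.04,0.04,0.04,0.04,0.04,0.04,0.04,0.04,0.04]}' 35
python3 - <<'E'
from plan import *
st();plan([(.59,-.16,.25,-15,45,-1,26)])
E
```

```text
time_s: 10.05
tcp_pos: [0.6123, -0.0972, 0.2317]
orientation: [0.128, 0.916, -0.056, 0.377]
ft_force: [-0.0, -0.0, -2.6]
opening: 0.578
gripper_force: 32.4
10.05 tcp [ 0.6123 -0.0972  0.2317] q [-0.12 -0.27  0.09  2.23  0.54  0.48  0.87] F [-0.  -0.  -2.6] op 0.578 g 32.442044343314045
[[-0.683, 0.276, 0.676], [0.192, 0.961, -0.199], [-0.705, -0.006, -0.709]]
N=26 rot=[-0.01, 0.06, 6.9] tr=[-0.004, 0.0003, -0.0007] mid=[ 0.62 -0.13  0.27]
```

```bash
for i in 1; do :; done
python3 -m crank '{"delta_rot":[[0,0,6.9],[0,0,6.9],[0,0,6.9],[0,0,6.9],[0,0,6.9],[0,0,6.9],[0,0,6.9],[0,0,6.9],[0,0,6.9],[0,0,6.9]],"translation":[[-0.004,0,-0.0007],[-0.004,0,-0.0007],[-0.004,0,-0.0007],[-0.004,0,-0.0007],[-0.004,0,-0.0007],[-0.004,0,-0.0007],[-0.004,0,-0.0007],[-0.004,0,-0.0007],[-0.004,0,-0.0007],[-0.004,0,-0.0007]],"hand":[0.04,0.04,0.04,0.04,0.04,0.04,0.04,0.04,0.04,0.04]}' 35
python3 -m crank '{"delta_rot":[[0,0,6.9],[0,0,6.9],[0,0,6.9],[0,0,6.9],[0,0,6.9],[0,0,6.9],[0,0,6.9],[0,0,6.9],[0,0,6.9],[0,0,6.9]],"translation":[[-0.004,0,-0.0007],[-0.004,0,-0.0007],[-0.004,0,-0.0007],[-0.004,0,-0.0007],[-0.004,0,-0.0007],[-0.004,0,-0.0007],[-0.004,0,-0.0007],[-0.004,0,-0.0007],[-0.004,0,-0.0007],[-0.004,0,-0.0007]],"hand":[0.04,0.04,0.04,0.04,0.04,0.04,0.04,0.04,0.04,0.04]}' 35
python3 -m crank '{"delta_rot":[[0,0,6.9],[0,0,6.9],[0,0,6.9],[0,0,6.9],[0,0,6.9],[0,0,6.9],[0,0,0]],"translation":[[-0.004,0,-0.0007],[-0.004,0,-0.0007],[-0.004,0,-0.0007],[-0.004,0,-0.0007],[-0.004,0,-0.0007],[-0.004,0,-0.0007],[0,0,0]],"hand":[0.04,0.04,0.04,0.04,0.04,0.04,0.04]}' 35
cat > cupview.py <<'E'
from fit import *
def held(ps):  # fit of the hanging cup: base centre + axis direction from outlines
    s=status.observe();T=R.from_quat(s["orientation"]).as_matrix();g=np.array(s["tcp_pos"])+.003*T[:,2]
    M=[]
    for p in ps:
        c=pix(p,g+[0,0,-.01])
        L=sorted([d for d in outline_of("cup1",p) if d["confidence"]>.2],key=lambda d:np.hypot(*(np.array(d["location"])-c)))
        if L: print("seen",np.round(L[0]["location"]),np.round(c),round(L[0]["confidence"],2)); M.append((p,np.array(L[0]["region"],bool)))
    return M
E
python3 - <<'E'
from plan import *
from cupview import held
st()
t=cams.read_camera("top");s=cams.read_camera("side")
held([t,s])
c=np.hstack([t["img"][130:330,290:510],s["img"][170:370,200:420]]);cv2.imwrite("pics/b1.png",cv2.resize(c,None,fx=1.8,fy=1.8))
plan([(.551,-.218,.20,-15,45,-1,None)])
E
```

```text
time_s: 10.88
tcp_pos: [0.6243, -0.1123, 0.2586]
orientation: [0.623, 0.684, 0.17, 0.34]
ft_force: [0.1, 0.4, -3.1]
opening: 0.581
gripper_force: 32.6
time_s: 11.72
tcp_pos: [0.605, -0.1452, 0.2586]
orientation: [0.901, 0.211, 0.333, 0.183]
ft_force: [0.1, -0.9, -3.7]
opening: 0.582
gripper_force: 32.8
time_s: 12.3
tcp_pos: [0.5915, -0.1514, 0.2432]
orientation: [0.918, -0.12, 0.374, 0.054]
ft_force: [-0.9, -0.1, -3.2]
opening: 0.582
gripper_force: 32.9
12.3 tcp [ 0.5915 -0.1514  0.2432] q [ 0.35 -0.3  -0.17  2.22  0.05  0.44 -1.69] F [-0.9 -0.1 -3.2] op 0.582 g 32.92960496619344
[[0.691, -0.261, 0.674], [-0.18, -0.965, -0.188], [0.7, 0.009, -0.714]]
seen [176. 408.] [180. 406.] 0.57
seen [213. 355.] [214. 356.] 0.84
N=3 rot=[0.12, 0.03, 0.2] tr=[-0.0172, 0.0249, 0.0047] mid=[ 0.56 -0.2   0.22]
```

View pics/b1.png

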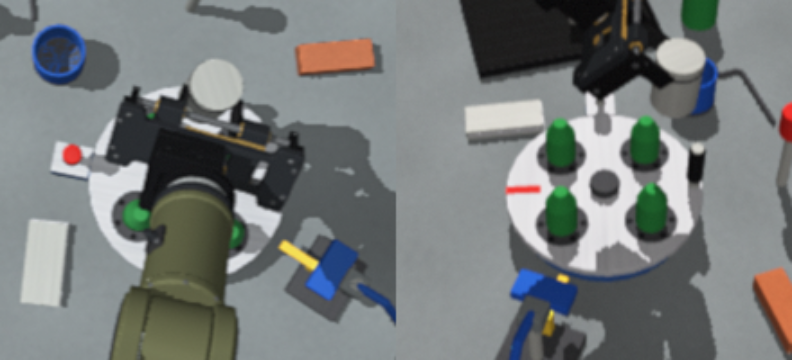

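```bash
python3 -m crank '{"delta_rot":[[0.1,0,0.2],[0.1,0,0.2],[0.1,0,0.2],[0.1,0,0],[0,0,0],[0,0,0]],"translation":[[-0.0129,0.0187,0.0035],[-0.0129,0.0187,0.0035],[-0.0129,0.0187,0.0035],[-0.0129,0.0187,0.0035],[0,0,0],[0,0,0]],"hand":[0.04,0.04,0.04,0.04,0.04,0.04]}' 35
cat >> cupview.py <<'E'
def vert(p,x,y,z):
    t=np.linspace(0,2*np.pi,24);m=np.zeros((400,640),np.uint8)
    q=cv2.convexHull(np.array([pix(p,[x+.029*np.cos(k),y+.029*np.sin(k),z-h])[::-1] for h in(0,.08) for k in t],np.float32))
    cv2.fillConvexPoly(m,np.round(q*16).astype(np.int32),255,cv2.LINE_AA,4);return m/255.
def where(ps):
    s=status.observe();T=R.from_quat(s["orientation"]).as_matrix();g=np.array(s["tcp_pos"])+.003*T[:,2]
    M=held(ps)
    # visible region must lie inside the model; area in the model but unseen (hidden by the gripper) costs little
    def c(v): return sum(((m*(1-h)).sum()+.15*((1-m)*h).sum())/m.sum() for p,m in M for h in[vert(p,*v)])
    r=minimize(c,g+[0,0,.03],method="Nelder-Mead",options=dict(initial_simplex=(g+[0,0,.03])+.008*np.array([[0,0,0],[1,0,0],[0,1,0],[0,0,1]])))
    print("held cup axis/base",np.round(r.x,4),"rel grip",np.round(r.x-g,4),"cost",round(r.fun,3))
E
python3 - <<'E'
from plan import *
from cupview import *
st();where([cams.read_camera("top"),cams.read_camera("side")])
w=cams.read_camera("wrist");save(w,"w5.png")
plan([(.551,-.218,.17,-15,45,-1,None)])
E
```

```text
time_s: 13.0
tcp_pos: [0.5507, -0.2189, 0.2011]
orientation: [0.916, -0.122, 0.379, 0.049]
ft_force: [0.9, 0.2, -2.5]
opening: 0.578
gripper_force: 33.0
13.0 tcp [ 0.5507 -0.2189  0.2011] q [ 0.35 -0.3   0.04  2.32 -0.23  0.35 -1.26] F [ 0.9  0.2 -2.5] op 0.578 g 33.02753387019038
[[0.683, -0.261, 0.682], [-0.186, -0.965, -0.183], [0.706, -0.002, -0.708]]
seen [201. 436.] [204. 435.] 0.56
seen [250. 349.] [253. 344.] 0.66
held cup axis/base [ 0.5548 -0.2195  0.2313] rel grip [ 0.0002 -0.0013  0.0302] cost 0.085
N=1 rot=[-0.09, -0.11, -0.01] tr=[-0.0249, 0.0011, 0.0196] mid=[ 0.55 -0.22  0.17]
```

View pics/w5.png

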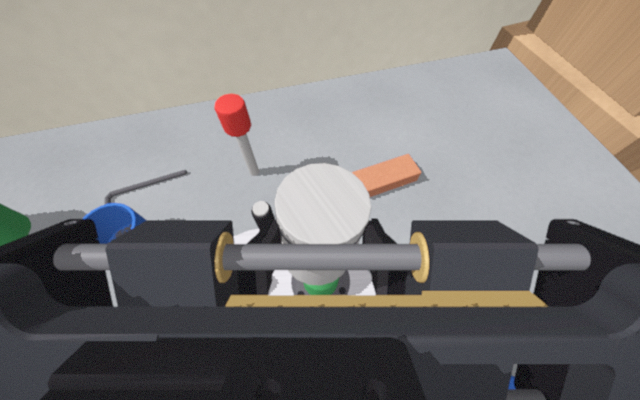

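```bash
python3 -m crank '{"delta_rot":[[0,0,0],[0,0,0],[0,0,0],[0,0,0],[0,0,0]],"translation":[[-0.0083,0,0.0065],[-0.0083,0,0.0065],[-0.0083,0,0.0065],[0,0,0],[0,0,0]],"hand":[0.04,0.04,0.04,0.04,0.04]}' 35
python3 - <<'E'
from plan import *
st();plan([(.551,-.218,.135,-15,45,-1,4),(.551,-.218,.099,-15,45,-1,4)])
E
```

```text
time_s: 13.67
tcp_pos: [0.5484, -0.2165, 0.171]
orientation: [0.916, -0.121, 0.38, 0.049]
ft_force: [0.9, 0.1, -2.9]
opening: 0.581
gripper_force: 33.0
13.67 tcp [ 0.5484 -0.2165  0.171 ] q [ 0.31 -0.27  0.07  2.37 -0.27  0.27 -1.22] F [ 0.9  0.1 -2.9] op 0.581 g 33.02471000701189
[[0.683, -0.259, 0.683], [-0.184, -0.966, -0.182], [0.707, -0.002, -0.707]]
N=4 rot=[-0.02, -0.0, -0.02] tr=[-0.0058, 0.0002, 0.0061] mid=[ 0.55 -0.22  0.15]
N=4 rot=[0.0, 0.0, 0.0] tr=[-0.0064, 0.0, 0.0064] mid=[ 0.55 -0.22  0.12]
```

```bash
python3 -m crank '{"delta_rot":[[0,0,0],[0,0,0],[0,0,0],[0,0,0],[0,0,0]],"translation":[[-0.0058,0.0002,0.0061],[-0.0058,0.0002,0.0061],[-0.0058,0.0002,0.0061],[-0.0058,0.0002,0.0061],[0,0,0]],"hand":[0.04,0.04,0.04,0.04,0.04]}' 35
python3 - <<'E'
from plan import *
st();plan([(.551,-.218,.099,-15,45,-1,4)])
w=cams.read_camera("side");save(w,"s2.png",(180,340,240,440,4))
E
```

```text
time_s: 14.08
tcp_pos: [0.5475, -0.2174, 0.1344]
orientation: [0.917, -0.122, 0.378, 0.049]
ft_force: [0.0, 0.5, -4.2]
opening: 0.579
gripper_force: 33.0
14.08 tcp [ 0.5475 -0.2174  0.1344] q [ 0.22 -0.21  0.16  2.41 -0.35  0.18 -1.13] F [ 0.   0.5 -4.2] op 0.579 g 33.01343886181712
[[0.685, -0.26, 0.681], [-0.186, -0.966, -0.181], [0.704, -0.003, -0.71]]
N=4 rot=[-0.02, 0.05, -0.04] tr=[-0.0056, -0.0001, 0.0061] mid=[ 0.55 -0.22  0.12]
```

View pics/s2.png

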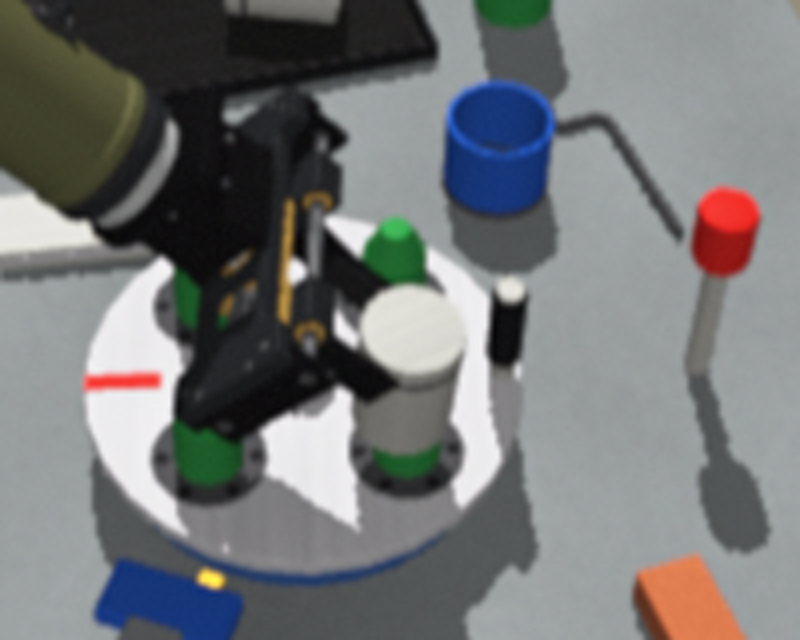

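The cup is over the far peg, crop (330,410), with the peg's green foot showing below its mouth. I'll continue down.

```bash
python3 -m crank '{"delta_rot":[[0,0,0],[0,0,0],[0,0,0],[0,0,0],[0,0,0]],"translation":[[-0.0056,0,0.0061],[-0.0056,0,0.0061],[-0.0056,0,0.0061],[-0.0040,0,0.0045],[0,0,0]],"hand":[0.04,0.04,0.04,0.04,0.04]}' 35
python3 - <<'E'
from plan import *
st();plan([(.551,-.218,.098,-15,45,-1,2)])
E
```

```text
time_s: 14.55
tcp_pos: [0.5497, -0.2178, 0.1056]
orientation: [0.916, -0.121, 0.379, 0.049]
ft_force: [-0.3, 0.0, -2.8]
opening: 0.577
gripper_force: 33.0
14.55 tcp [ 0.5497 -0.2178  0.1056] q [ 0.07 -0.16  0.31  2.43 -0.52  0.1  -0.94] F [-0.3  0.  -2.8] op 0.577 g 33.03380526602268
[[0.684, -0.259, 0.682], [-0.186, -0.966, -0.181], [0.706, -0.003, -0.708]]
N=2 rot=[-0.05, 0.05, -0.07] tr=[-0.0022, -0.0001, 0.0017] mid=[ 0.55 -0.22  0.1 ]
```

```bash
python3 -m crank '{"delta_rot":[[0,0,0],[0,0,0],[0,0,0],[0,0,0]],"translation":[[-0.0020,0,0.0016],[-0.0018,0,0.0016],[0,0,0],[0,0,0]],"hand":[0.04,0.04,0.04,0.04]}' 35
python3 - <<'E'
from plan import *
st()
E
```

```text
time_s: 14.88
tcp_pos: [0.5502, -0.219, 0.1028]
orientation: [0.915, -0.122, 0.38, 0.05]
ft_force: [0.7, 0.1, -2.1]
opening: 0.582
gripper_force: 33.0
14.88 tcp [ 0.5502 -0.219   0.1028] q [ 0.2  -0.14  0.18  2.43 -0.81  0.1  -0.66] F [ 0.7  0.1 -2.1] op 0.582 g 33.030517268925905
[[0.681, -0.261, 0.684], [-0.186, -0.965, -0.184], [0.708, -0.002, -0.706]]
```

```bash
python3 -m crank '{"delta_rot":[[0,0,0],[0,0,0],[0,0,0],[0,0,0],[0,0,0],[0,0,0],[0,0,0]],"translation":[[0,0,0],[0,0,0],[0,0,0],[0,0,0],[0,0,0],[0,0,0],[0,0,0]],"hand":[0.056,0.062,0.07,0.08,0.087,0.087,0.087]}' 35
python3 -m crank '{"delta_rot":[[0,0,0],[0,0,0],[0,0,0],[0,0,0],[0,0,0],[0,0,0],[0,0,0]],"translation":[[0,0,-0.005],[0,0,-0.01],[0,0,-0.02],[0,0,-0.02],[0.0,0,-0.02],[0,0,-0.02],[0,0,0]],"hand":[0.087,0.087,0.087,0.087,0.087,0.087,0.087]}'
cat >> cupview.py <<'E'
def placed(starts,p):
    L=[d for d in outline_of("cup1",p) if d["confidence"]>.2]
    for x,y in starts:
        c=pix(p,[x,y,.088]);L2=[d for d in L if np.hypot(*(np.array(d["location"])-c))<16]
        if not L2: print("none at",x,y);continue
        m=np.array(L2[0]["region"],float)
        def f(v):
            h=vert(p,v[0],v[1],.128);return 1-np.minimum(h,m).sum()/np.maximum(h,m).sum()
        r=minimize(f,[x,y],method="Nelder-Mead",options=dict(initial_simplex=np.array([x,y])+.01*np.array([[0,0],[1,0],[0,1]])))
        print("placed cup",np.round(r.x,4),"cost",round(r.fun,3))
E
python3 - <<'E'
from plan import *
from cupview import *
st();s=cams.read_camera("side");t=cams.read_camera("top")
placed([(.551,-.218)],s);placed([(.551,-.218)],t)
cups(t,s,[(.5361,.2345,-.35),(.5365,.3711,-.68)])
plan([(.56,0,.27,-15,45,1,None)])
E
```

```text
time_s: 15.47
tcp_pos: [0.5502, -0.2185, 0.1025]
orientation: [0.916, -0.121, 0.38, 0.049]
ft_force: [0.1, -0.3, -1.6]
opening: 0.966
gripper_force: 0.0
time_s: 16.05
tcp_pos: [0.5119, -0.2163, 0.1455]
orientation: [0.916, -0.123, 0.38, 0.046]
ft_force: [-0.7, -0.1, 0.4]
opening: 0.998
gripper_force: 0.0
16.05 tcp [ 0.5119 -0.2163  0.1455] q [ 0.61 -0.3  -0.15  2.45 -0.72  0.28 -0.76] F [-0.7 -0.1  0.4] op 0.998 g 0.0
[[0.681, -0.26, 0.684], [-0.19, -0.966, -0.177], [0.707, -0.009, -0.707]]
placed cup [ 0.5546 -0.212 ] cost 0.119
placed cup [ 0.5523 -0.2153] cost 0.124
cup base [0.5356 0.2351] yaw -20.3 cost 0.104 2
cup base [0.5357 0.3704] yaw -38.1 cost 0.11 2
N=26 rot=[0.0, 0.03, 6.91] tr=[-0.0129, -0.0057, -0.0037] mid=[ 0.47 -0.05  0.13]
```

```bash
python3 - <<'E'
from plan import *
plan([(.53,-.2,.28,-15,0,-1,8),(.56,-.0,.28,-95,0,1,15),(.5637,.2247,.25,-20.3,0,1,11),(.5637,.2247,.15,-20.3,45,1,8),(.5637,.2247,.035,-20.3,45,1,6)])
E
```

```text
N=8 rot=[-0.08, -5.62, -0.0] tr=[0.0091, -0.0023, -0.0153] mid=[ 0.51 -0.2   0.22]
N=15 rot=[-0.0, -0.0, -6.67] tr=[0.0099, -0.0117, -0.0] mid=[ 0.59 -0.1   0.28]
N=11 rot=[0.0, 0.0, -6.79] tr=[0.019, 0.0109, 0.0027] mid=[0.6  0.12 0.27]
N=8 rot=[-0.0, -5.62, -0.0] tr=[0.0046, 0.0, 0.0121] mid=[0.55 0.23 0.2 ]
N=6 rot=[0.0, 0.0, 0.0] tr=[0.0136, 0.0, 0.0136] mid=[0.56 0.23 0.09]
```

```bash
python3 -m crank '{"delta_rot":[[0,-5.62,0],[0,-5.62,0],[0,-5.62,0],[0,-5.62,0],[0,-5.62,0],[0,-5.62,0],[0,-5.62,0],[0,-5.62,0]],"translation":[[0.0091,-0.0023,-0.0153],[0.0091,-0.0023,-0.0153],[0.0091,-0.0023,-0.0153],[0.0091,-0.0023,-0.0153],[0.0091,-0.0023,-0.0153],[0.0091,-0.0023,-0.0153],[0.0091,-0.0023,-0.0153],[0.0091,-0.0023,-0.0153]],"hand":[0.087,0.087,0.087,0.087,0.087,0.087,0.087,0.087]}'
python3 -m crank '{"delta_rot":[[0,0,-6.67],[0,0,-6.67],[0,0,-6.67],[0,0,-6.67],[0,0,-6.67],[0,0,-6.67],[0,0,-6.67],[0,0,-6.67],[0,0,-6.67],[0,0,-6.67]],"translation":[[0.0099,-0.0117,0],[0.0099,-0.0117,0],[0.0099,-0.0117,0],[0.0099,-0.0117,0],[0.0099,-0.0117,0],[0.0099,-0.0117,0],[0.0099,-0.0117,0],[0.0099,-0.0117,0],[0.0099,-0.0117,0],[0.0099,-0.0117,0]],"hand":[0.087,0.087,0.087,0.087,0.087,0.087,0.087,0.087,0.087,0.087]}'
python3 -m crank '{"delta_rot":[[0,0,-6.67],[0,0,-6.67],[0,0,-6.67],[0,0,-6.67],[0,0,-6.67]],"translation":[[0.0099,-0.0117,0],[0.0099,-0.0117,0],[0.0099,-0.0117,0],[0.0099,-0.0117,0],[0.0099,-0.0117,0]],"hand":[0.087,0.087,0.087,0.087,0.087]}'
python3 - <<'E'
from plan import *
st();plan([(.5637,.2247,.25,-20.3,0,1,11),(.5637,.2247,.15,-20.3,45,1,8)])
E
```

```text
time_s: 17.02
tcp_pos: [0.5301, -0.1989, 0.2795]
orientation: [0.992, -0.125, 0.021, -0.005]
ft_force: [0.7, 0.1, 0.2]
opening: 1.006
gripper_force: 0.0
time_s: 17.85
tcp_pos: [0.5901, -0.0654, 0.2803]
orientation: [0.896, 0.444, 0.022, 0.007]
ft_force: [0.1, -0.6, -0.4]
opening: 0.999
gripper_force: 0.0
time_s: 18.27
tcp_pos: [0.557, 0.003, 0.2793]
orientation: [0.73, 0.683, 0.019, 0.013]
ft_force: [0.0, -0.2, 0.5]
opening: 0.999
gripper_force: 0.0
18.27 tcp [0.557  0.003  0.2793] q [ 0.67  0.11 -0.78  1.59  0.08  1.42 -0.18] F [ 0.  -0.2  0.5] op 0.999 g 0.0
[[0.067, 0.997, 0.045], [0.998, -0.067, 0.007], [0.01, 0.044, -0.999]]
N=11 rot=[0.23, 0.1, -6.69] tr=[0.0185, 0.0112, 0.0027] mid=[0.6  0.12 0.27]
N=8 rot=[-0.0, -5.62, -0.0] tr=[0.0046, 0.0, 0.0121] mid=[0.55 0.23 0.2 ]
```

```bash
python3 -m crank '{"delta_rot":[[0.2,0.1,-6.69],[0.2,0.1,-6.69],[0.2,0.1,-6.69],[0.2,0.1,-6.69],[0.2,0.1,-6.69],[0.2,0.1,-6.69],[0.2,0.1,-6.69],[0.2,0.1,-6.69],[0.2,0.1,-6.69],[0.2,0.1,-6.69]],"translation":[[0.0185,0.0112,0.0027],[0.0185,0.0112,0.0027],[0.0185,0.0112,0.0027],[0.0185,0.0112,0.0027],[0.0185,0.0112,0.0027],[0.0185,0.0112,0.0027],[0.0185,0.0112,0.0027],[0.0185,0.0112,0.0027],[0.0185,0.0112,0.0027],[0.0185,0.0112,0.0027]],"hand":[0.087,0.087,0.087,0.087,0.087,0.087,0.087,0.087,0.087,0.087]}'
python3 -m crank '{"delta_rot":[[0.2,0.1,-6.69],[0,-5.62,0],[0,-5.62,0],[0,-5.62,0],[0,-5.62,0],[0,-5.62,0],[0,-5.62,0],[0,-5.62,0],[0,-5.62,0],[0,0,0]],"translation":[[0.0185,0.0112,0.0027],[0.0046,0,0.0121],[0.0046,0,0.0121],[0.0046,0,0.0121],[0.0046,0,0.0121],[0.0046,0,0.0121],[0.0046,0,0.0121],[0.0046,0,0.0121],[0.0046,0,0.0121],[0,0,0]],"hand":[0.087,0.087,0.087,0.087,0.087,0.087,0.087,0.087,0.087,0.087]}'
python3 - <<'E'
from plan import *
st();plan([(.5637,.2247,.08,-20.3,45,1,5),(.5637,.2247,.035,-20.3,45,1,4)])
E
```

```text
time_s: 19.1
tcp_pos: [0.5768, 0.2066, 0.2552]
orientation: [0.233, 0.972, 0.003, 0.003]
ft_force: [0.3, 0.3, -0.7]
opening: 1.002
gripper_force: 0.0
time_s: 19.93
tcp_pos: [0.5594, 0.2248, 0.1478]
orientation: [0.163, 0.911, -0.069, 0.372]
ft_force: [-1.4, -0.8, -1.4]
opening: 1.0
gripper_force: 0.0
19.93 tcp [0.5594 0.2248 0.1478] q [ 0.16  0.15 -1.06  2.1   1.09  1.01 -0.31] F [-1.4 -0.8 -1.4] op 1.0 g 0.0
[[-0.671, 0.348, 0.655], [0.246, 0.938, -0.246], [-0.7, -0.004, -0.714]]
N=5 rot=[-0.04, -0.11, 0.02] tr=[0.009, 0.0003, 0.0096] mid=[0.56 0.23 0.11]
N=4 rot=[0.0, 0.0, 0.0] tr=[0.008, -0.0, 0.008] mid=[0.56 0.23 0.06]
```

```bash
python3 -m crank '{"delta_rot":[[0,-0.1,0],[0,-0.1,0],[0,-0.1,0],[0,-0.1,0],[0,-0.1,0],[0,0,0],[0,0,0],[0,0,0],[0,0,0],[0,0,0]],"translation":[[0.009,0.0003,0.0096],[0.009,0.0003,0.0096],[0.009,0.0003,0.0096],[0.009,0.0003,0.0096],[0.009,0.0003,0.0096],[0.008,0,0.008],[0.008,0,0.008],[0.008,0,0.008],[0.008,0,0.008],[0,0,0]],"hand":[0.087,0.087,0.087,0.087,0.087,0.087,0.087,0.087,0.087,0.087]}'
python3 - <<'E'
from plan import *
st();plan([(.5637,.2247,.035,-20.3,45,1,1)])
w=cams.read_camera("wrist")
for d in outline_of("cup1",w)[:3]: print(np.round(d["location"]),d["confidence"],[f(np.where(np.array(d["region"]).any(0))[0]) for f in(min,max)])
E
```

```text
time_s: 20.77
tcp_pos: [0.5659, 0.2234, 0.0401]
orientation: [0.168, 0.909, -0.07, 0.374]
ft_force: [-0.9, 0.6, 0.6]
opening: 0.999
gripper_force: 0.0
20.77 tcp [0.5659 0.2234 0.0401] q [ 0.01  0.42 -0.94  2.16  1.41  1.07 -0.63] F [-0.9  0.6  0.6] op 0.999 g 0.0
[[-0.664, 0.357, 0.658], [0.253, 0.934, -0.252], [-0.704, -0.001, -0.71]]
N=1 rot=[-0.48, -0.23, -0.38] tr=[0.0054, 0.0004, -0.0012] mid=[0.56 0.23 0.04]
[199. 326.] 0.95 [np.int64(278), np.int64(375)]
[172. 560.] 0.64 [np.int64(443), np.int64(639)]
[241.   6.] 0.28 [np.int64(0), np.int64(13)]
```

```bash
python3 -m crank '{"delta_rot":[[-0.4,-0.2,-0.3],[0,0,0],[0,0,0],[0,0,0],[0,0,0],[0,0,0],[0,0,0],[0,0,0],[0,0,0],[0,0,0]],"translation":[[0.0054,0,-0.0012],[0,0,0],[0,0,0],[0,0,0],[0,0,0],[0,0,0],[0,0,0],[0,0,0],[0,0,0],[0,0,0]],"hand":[0.087,0.087,0.04,0.04,0.04,0.04,0.04,0.04,0.04,0.04]}' 35
python3 -m crank '{"delta_rot":[[0,0,0],[0,0,0],[0,0,0],[0,0,0],[0,0,0],[0,0,0],[0,0,0],[0,0,0],[0,0,0],[0,0,0]],"translation":[[0,0,0],[0,0,0],[-0.005,0,-0.005],[-0.0133,0,-0.0133],[-0.0133,0,-0.0133],[-0.0133,0,-0.0133],[-0.0133,0,-0.0133],[-0.0133,0,-0.0133],[-0.0133,0,-0.0133],[0,0,0]],"hand":[0.04,0.04,0.04,0.04,0.04,0.04,0.04,0.04,0.04,0.04]}' 35
python3 - <<'E'
from plan import *
st();plan([(.62,.05,.25,-25,45,1,9),(.60,-.09,.25,-33,45,-1,26),(.573,-.107,.20,-33,45,-1,4)])
E
```

```text
time_s: 21.7
tcp_pos: [0.5622, 0.2269, 0.0393]
orientation: [0.163, 0.908, -0.066, 0.379]
ft_force: [0.8, 0.8, -1.4]
opening: 0.561
gripper_force: 33.1
time_s: 22.53
tcp_pos: [0.5623, 0.2268, 0.163]
orientation: [0.164, 0.907, -0.066, 0.382]
ft_force: [0.4, 0.7, -2.2]
opening: 0.561
gripper_force: 32.8
22.53 tcp [0.5623 0.2268 0.163 ] q [ 0.18  0.12 -1.08  2.1   1.09  1.   -0.3 ] F [ 0.4  0.7 -2.2] op 0.561 g 32.787254601716995
[[-0.655, 0.347, 0.671], [0.247, 0.938, -0.244], [-0.714, 0.006, -0.7]]
N=9 rot=[0.4, 0.06, 0.34] tr=[-0.0163, -0.0157, 0.0024] mid=[0.59 0.13 0.21]
N=26 rot=[0.0, 0.33, -6.7] tr=[0.0076, -0.0026, 0.0012] mid=[ 0.56 -0.01  0.21]
N=4 rot=[0.0, 0.0, 0.0] tr=[-0.0112, 0.0072, 0.0065] mid=[ 0.58 -0.1   0.23]
```

```bash
python3 -m crank '{"delta_rot":[[0.4,0,0.3],[0.4,0,0.3],[0.4,0,0.3],[0.4,0,0.3],[0.4,0,0.3],[0.4,0,0.3],[0.4,0,0.3],[0.4,0,0.3],[0.4,0,0.3],[0,0,0]],"translation":[[-0.0163,-0.0157,0.0024],[-0.0163,-0.0157,0.0024],[-0.0163,-0.0157,0.0024],[-0.0163,-0.0157,0.0024],[-0.0163,-0.0157,0.0024],[-0.0163,-0.0157,0.0024],[-0.0163,-0.0157,0.0024],[-0.0163,-0.0157,0.0024],[-0.0163,-0.0157,0.0024],[0,0,0]],"hand":[0.04,0.04,0.04,0.04,0.04,0.04,0.04,0.04,0.04,0.04]}' 35
python3 - <<'E'
from plan import *
st();plan([(.60,-.06,.25,-24.5,45,-1,26),(.573,-.107,.20,-33,45,-1,4)])
E
```

```text
time_s: 23.37
tcp_pos: [0.6174, 0.0443, 0.2483]
orientation: [0.2, 0.901, -0.088, 0.375]
ft_force: [-0.1, -1.5, -2.6]
opening: 0.566
gripper_force: 32.8
23.37 tcp [0.6174 0.0443 0.2483] q [ 0.4  -0.17 -0.79  2.08  0.69  0.75  0.3 ] F [-0.1 -1.5 -2.6] op 0.566 g 32.78043134137988
[[-0.639, 0.427, 0.64], [0.294, 0.904, -0.309], [-0.71, -0.01, -0.704]]
N=26 rot=[0.02, 0.06, 6.92] tr=[-0.0062, 0.0009, 0.0006] mid=[ 0.64 -0.01  0.29]
N=4 rot=[-1.5, -0.0, 1.5] tr=[-0.0092, 0.0135, 0.0085] mid=[ 0.59 -0.08  0.23]
```

```bash
python3 -m crank '{"delta_rot":[[0,0,6.92],[0,0,6.92],[0,0,6.92],[0,0,6.92],[0,0,6.92],[0,0,6.92],[0,0,6.92],[0,0,6.92],[0,0,6.92],[0,0,6.92]],"translation":[[-0.0062,0.0009,0.0006],[-0.0062,0.0009,0.0006],[-0.0062,0.0009,0.0006],[-0.0062,0.0009,0.0006],[-0.0062,0.0009,0.0006],[-0.0062,0.0009,0.0006],[-0.0062,0.0009,0.0006],[-0.0062,0.0009,0.0006],[-0.0062,0.0009,0.0006],[-0.0062,0.0009,0.0006]],"hand":[0.04,0.04,0.04,0.04,0.04,0.04,0.04,0.04,0.04,0.04]}' 35
python3 -m crank '{"delta_rot":[[0,0,6.92],[0,0,6.92],[0,0,6.92],[0,0,6.92],[0,0,6.92],[0,0,6.92],[0,0,6.92],[0,0,6.92],[0,0,6.92],[0,0,6.92]],"translation":[[-0.0062,0.0009,0.0006],[-0.0062,0.0009,0.0006],[-0.0062,0.0009,0.0006],[-0.0062,0.0009,0.0006],[-0.0062,0.0009,0.0006],[-0.0062,0.0009,0.0006],[-0.0062,0.0009,0.0006],[-0.0062,0.0009,0.0006],[-0.0062,0.0009,0.0006],[-0.0062,0.0009,0.0006]],"hand":[0.04,0.04,0.04,0.04,0.04,0.04,0.04,0.04,0.04,0.04]}' 35
python3 -m crank '{"delta_rot":[[0,0,6.92],[0,0,6.92],[0,0,6.92],[0,0,6.92],[0,0,6.92],[0,0,6.92],[0,0,0]],"translation":[[-0.0062,0.0009,0.0006],[-0.0062,0.0009,0.0006],[-0.0062,0.0009,0.0006],[-0.0062,0.0009,0.0006],[-0.0062,0.0009,0.0006],[-0.0062,0.0009,0.0006],[0,0,0]],"hand":[0.04,0.04,0.04,0.04,0.04,0.04,0.04]}' 35
python3 - <<'E'
from plan import *
st();plan([(.573,-.107,.20,-35,45,-1,6)])
E
```

```text
time_s: 24.2
tcp_pos: [0.6454, 0.0119, 0.2802]
orientation: [0.676, 0.629, 0.142, 0.356]
ft_force: [-0.1, -0.5, -3.5]
opening: 0.563
gripper_force: 32.8
time_s: 25.03
tcp_pos: [0.6227, -0.0431, 0.2745]
orientation: [0.914, 0.134, 0.319, 0.212]
ft_force: [-0.5, -0.2, -1.7]
opening: 0.558
gripper_force: 33.1
time_s: 25.62
tcp_pos: [0.5959, -0.053, 0.2485]
orientation: [0.903, -0.197, 0.372, 0.086]
ft_force: [0.1, 0.3, -3.4]
opening: 0.565
gripper_force: 33.2
25.62 tcp [ 0.5959 -0.053   0.2485] q [ 0.46 -0.3  -0.6   2.18  0.47  0.6  -2.49] F [ 0.1  0.3 -3.4] op 0.565 g 33.17701594904065
[[0.645, -0.421, 0.638], [-0.292, -0.907, -0.303], [0.706, 0.009, -0.708]]
N=6 rot=[-1.13, 0.01, 1.25] tr=[-0.005, 0.0097, 0.006] mid=[ 0.58 -0.08  0.23]
```

```bash
python3 - <<'E'
from plan import *
plan([(.573,-.107,.20,-22,45,-1,5)])
E
```

```text
N=5 rot=[0.48, 0.02, -0.34] tr=[-0.0068, 0.0117, 0.0064] mid=[ 0.58 -0.08  0.22]
```

```bash
python3 -m crank '{"delta_rot":[[0.5,0,-0.3],[0.5,0,-0.3],[0.5,0,-0.3],[0.5,0,-0.3],[0.5,0,-0.3],[0,0,0],[0,0,0]],"translation":[[-0.0068,0.0117,0.0064],[-0.0068,0.0117,0.0064],[-0.0068,0.0117,0.0064],[-0.0068,0.0117,0.0064],[-0.0068,0.0117,0.0064],[0,0,0],[0,0,0]],"hand":[0.04,0.04,0.04,0.04,0.04,0.04,0.04]}' 35
python3 - <<'E'
from plan import *
from cupview import *
st();where([cams.read_camera("top"),cams.read_camera("side")])
plan([(.573,-.107,.17,-22,45,-1,2),(.573,-.107,.135,-22,45,-1,4),(.573,-.107,.099,-22,45,-1,4)])
E
```

```text
time_s: 26.2
tcp_pos: [0.5753, -0.1059, 0.204]
orientation: [0.907, -0.175, 0.377, 0.072]
ft_force: [-0.1, 0.5, -2.2]
opening: 0.563
gripper_force: 33.2
26.2 tcp [ 0.5753 -0.1059  0.204 ] q [ 0.13 -0.3  -0.17  2.32  0.6   0.46 -2.45] F [-0.1  0.5 -2.2] op 0.563 g 33.17965054884553
[[0.655, -0.372, 0.658], [-0.263, -0.928, -0.263], [0.708, -0.001, -0.706]]
seen [207. 428.] [191. 381.] 0.91
seen [214. 346.] [213. 342.] 0.66
held cup axis/base [ 0.5847 -0.0951  0.2192] rel grip [0.0058 0.0107 0.0149] cost 1.221
N=2 rot=[-0.13, -0.17, 0.02] tr=[-0.0141, 0.0016, 0.0104] mid=[ 0.57 -0.11  0.19]
N=4 rot=[0.0, 0.0, 0.0] tr=[-0.0062, -0.0, 0.0062] mid=[ 0.57 -0.11  0.15]
N=4 rot=[0.0, 0.0, 0.0] tr=[-0.0064, -0.0, 0.0064] mid=[ 0.57 -0.11  0.12]
```

```bash
python3 -m crank '{"delta_rot":[[0,0,0],[0,0,0],[0,0,0],[0,0,0],[0,0,0]],"translation":[[-0.0105,0.0005,0.0055],[-0.0105,0.0005,0.0055],[-0.0105,0.0005,0.0055],[0,0,0],[0,0,0]],"hand":[0.04,0.04,0.04,0.04,0.04]}' 35
python3 - <<'E'
from plan import *
from cupview import *
st();t=cams.read_camera("top");s=cams.read_camera("side")
where([s])
c=np.hstack([t["img"][130:290,320:480],s["img"][180:340,260:420]]);cv2.imwrite("pics/b2.png",cv2.resize(c,None,fx=2.5,fy=2.5,interpolation=cv2.INTER_CUBIC))
plan([(.570,-.106,.135,-22,45,-1,4),(.570,-.106,.100,-22,45,-1,4)])
E
```

```text
time_s: 26.82
tcp_pos: [0.566, -0.1033, 0.1717]
orientation: [0.906, -0.175, 0.378, 0.072]
ft_force: [-0.6, 0.6, -1.8]
opening: 0.561
gripper_force: 33.2
26.82 tcp [ 0.566  -0.1033  0.1717] q [ 0.18 -0.28 -0.23  2.37  0.69  0.39 -2.57] F [-0.6  0.6 -1.8] op 0.561 g 33.2025929633528
[[0.653, -0.372, 0.66], [-0.263, -0.928, -0.263], [0.71, -0.002, -0.704]]
seen [283. 342.] [223. 337.] 0.77
held cup axis/base [ 0.5578 -0.2028  0.112 ] rel grip [-0.0112 -0.0988 -0.0591] cost 0.011
N=4 rot=[-0.06, -0.09, -0.01] tr=[-0.0061, 0.0004, 0.0067] mid=[ 0.57 -0.1   0.16]
N=4 rot=[0.0, 0.0, 0.0] tr=[-0.0062, -0.0, 0.0062] mid=[ 0.57 -0.11  0.12]
```

View pics/b2.png

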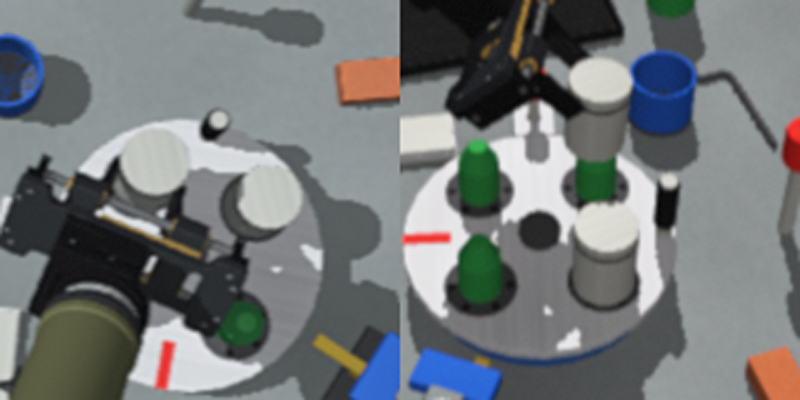

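```bash
python3 - <<'E'
from h import *
t=cams.read_camera("top");s=cams.read_camera("side")
print(atz(t,(192.3,382.0),.202),atz(s,(213.5,340),.202))
E
python3 -m crank '{"delta_rot":[[0,0,0],[0,0,0],[0,0,0],[0,0,0]],"translation":[[-0.0061,0.0004,0.0067],[-0.0061,0.0004,0.0067],[0,0,0],[0,0,0]],"hand":[0.04,0.04,0.04,0.04]}' 35
python3 - <<'E'
from plan import *
st();plan([(.570,-.106,.135,-22,45,-1,2)])
E
```

```text
[ 0.57442464 -0.10636764  0.202     ] [ 0.5711873  -0.11344981  0.202     ]
time_s: 27.4
tcp_pos: [0.5665, -0.1046, 0.1535]
orientation: [0.906, -0.176, 0.378, 0.072]
ft_force: [-0.4, -0.7, -2.6]
opening: 0.563
gripper_force: 33.2
27.4 tcp [ 0.5665 -0.1046  0.1535] q [ 0.25 -0.25 -0.29  2.39  0.76  0.35 -2.65] F [-0.4 -0.7 -2.6] op 0.563 g 33.20400330238044
[[0.653, -0.373, 0.659], [-0.264, -0.928, -0.263], [0.71, -0.003, -0.704]]
N=2 rot=[-0.09, -0.11, -0.01] tr=[-0.0052, -0.0, 0.0064] mid=[ 0.57 -0.1   0.15]
```

```bash
python3 - <<'E'
from plan import *
plan([(.571,-.106,.135,-15,45,-1,4)])
E
```

```text
N=4 rot=[1.19, -0.06, -1.24] tr=[-0.0024, -0.0, 0.0034] mid=[ 0.57 -0.11  0.15]
```

```bash
python3 -m crank '{"delta_rot":[[1.2,0,-1.2],[1.2,0,-1.2],[1.2,0,-1.2],[1.2,0,-1.2],[0,0,0]],"translation":[[-0.0024,0,0.0034],[-0.0024,0,0.0034],[-0.0024,0,0.0034],[-0.0024,0,0.0034],[0,0,0]],"hand":[0.04,0.04,0.04,0.04,0.04]}' 35
python3 - <<'E'
from plan import *
st();plan([(.571,-.106,.100,-12,45,-1,4)])
E
```

```text
time_s: 27.82
tcp_pos: [0.5689, -0.1065, 0.137]
orientation: [0.915, -0.122, 0.381, 0.05]
ft_force: [-0.5, -0.9, -2.9]
opening: 0.564
gripper_force: 33.2
27.82 tcp [ 0.5689 -0.1065  0.137 ] q [ 0.17 -0.23 -0.13  2.42  0.65  0.22 -2.39] F [-0.5 -0.9 -2.9] op 0.564 g 33.21004184894264
[[0.679, -0.262, 0.686], [-0.186, -0.965, -0.184], [0.71, -0.003, -0.704]]
N=4 rot=[0.54, -0.06, -0.59] tr=[-0.0062, -0.0002, 0.0061] mid=[ 0.57 -0.11  0.12]
```

```bash
python3 -m crank '{"delta_rot":[[0,0,0],[0,0,0],[0,0,0],[0,0,0],[0,0,0],[0,0,0]],"translation":[[-0.0062,0,0.0061],[-0.0062,0,0.0061],[-0.0062,0,0.0061],[-0.0062,0,0.0061],[0,0,0],[0,0,0]],"hand":[0.04,0.04,0.04,0.04,0.04,0.04]}' 35
python3 - <<'E'
from plan import *
st();plan([(.571,-.106,.099,-15,45,-1,2)])
E
```

```text
time_s: 28.32
tcp_pos: [0.5693, -0.1069, 0.1035]
orientation: [0.915, -0.123, 0.382, 0.051]
ft_force: [-0.5, -0.4, -2.4]
opening: 0.56
gripper_force: 33.3
28.32 tcp [ 0.5693 -0.1069  0.1035] q [ 0.51 -0.17 -0.45  2.44  0.91  0.12 -2.67] F [-0.5 -0.4 -2.4] op 0.56 g 33.26427284628153
[[0.678, -0.263, 0.686], [-0.186, -0.965, -0.186], [0.711, -0.001, -0.703]]
N=2 rot=[0.07, -0.15, -0.12] tr=[-0.0011, -0.0007, 0.0006] mid=[ 0.57 -0.11  0.1 ]
```

```bash
python3 -m crank '{"delta_rot":[[0,0,0],[0,0,0],[0,0,0],[0,0,0],[0,0,0],[0,0,0],[0,0,0]],"translation":[[0,0,0],[0,0,0],[0,0,0],[0,0,0],[0,0,0],[0,0,0],[0,0,0]],"hand":[0.054,0.06,0.068,0.08,0.087,0.087,0.087]}' 35
python3 -m crank '{"delta_rot":[[0,0,0],[0,0,0],[0,0,0],[0,0,0],[0,0,0],[0,0,0],[0,0,0]],"translation":[[0.003,0,-0.005],[0.004,0,-0.01],[0.004,0,-0.016],[0.004,0,-0.016],[0.004,0,-0.016],[0,0,0],[0,0,0]],"hand":[0.087,0.087,0.087,0.087,0.087,0.087,0.087]}'
python3 - <<'E'
from plan import *
from cupview import *
st();s=cams.read_camera("side");t=cams.read_camera("top")
for p in (s,t): placed([(.551,-.218),(.573,-.107)],p)
cups(t,s,[(.5357,.3704,-.67)])
plan([(.56,-.08,.27,-15,0,-1,8)])
E
```

```text
time_s: 28.9
tcp_pos: [0.5696, -0.1047, 0.1034]
orientation: [0.915, -0.121, 0.382, 0.049]
ft_force: [0.5, -0.5, -0.1]
opening: 0.96
gripper_force: 0.0
time_s: 29.48
tcp_pos: [0.5516, -0.0982, 0.1457]
orientation: [0.915, -0.12, 0.381, 0.05]
ft_force: [-0.0, 0.2, -0.4]
opening: 1.0
gripper_force: 0.0
29.48 tcp [ 0.5516 -0.0982  0.1457] q [ 0.25 -0.3  -0.22  2.45  0.47  0.24 -2.23] F [-0.   0.2 -0.4] op 1.0 g 0.0
[[0.68, -0.258, 0.686], [-0.182, -0.966, -0.183], [0.71, -0.0, -0.704]]
placed cup [ 0.5538 -0.2139] cost 0.077
placed cup [ 0.572  -0.1058] cost 0.092
placed cup [ 0.5515 -0.2157] cost 0.121
placed cup [ 0.5707 -0.1088] cost 0.154
cup base [0.5359 0.3703] yaw -36.8 cost 0.082 2
N=8 rot=[0.01, -5.65, -0.03] tr=[0.0075, -0.0028, -0.0146] mid=[ 0.54 -0.09  0.21]
```

```bash
python3 -m crank '{"delta_rot":[[0,-5.65,0],[0,-5.65,0],[0,-5.65,0],[0,-5.65,0],[0,-5.65,0],[0,-5.65,0],[0,-5.65,0],[0,-5.65,0]],"translation":[[0.0075,-0.0028,-0.0146],[0.0075,-0.0028,-0.0146],[0.0075,-0.0028,-0.0146],[0.0075,-0.0028,-0.0146],[0.0075,-0.0028,-0.0146],[0.0075,-0.0028,-0.0146],[0.0075,-0.0028,-0.0146],[0.0075,-0.0028,-0.0146]],"hand":[0.087,0.087,0.087,0.087,0.087,0.087,0.087,0.087]}'
python3 - <<'E'
from plan import *
st();plan([(.59,.12,.27,-100,0,1,14),(.5597,.352,.25,-37.5,0,1,10),(.5597,.352,.14,-37.5,55,1,9),(.5597,.352,.035,-37.5,55,1,9)])
E
```

```text
time_s: 30.45
tcp_pos: [0.5614, -0.0809, 0.2731]
orientation: [0.991, -0.134, 0.005, 0.001]
ft_force: [0.1, -0.1, -0.2]
opening: 0.997
gripper_force: 0.0
30.45 tcp [ 0.5614 -0.0809  0.2731] q [ 0.06  0.11  0.04  1.57 -0.    1.45 -1.74] F [ 0.1 -0.1 -0.2] op 0.997 g 0.0
[[0.964, -0.265, 0.009], [-0.265, -0.964, -0.003], [0.009, 0.0, -1.0]]
N=14 rot=[0.03, -0.03, -6.81] tr=[0.0098, -0.013, 0.0] mid=[0.62 0.01 0.27]
N=10 rot=[0.0, 0.0, -6.25] tr=[0.0242, 0.0046, 0.002] mid=[0.61 0.24 0.26]
N=9 rot=[-0.0, -6.11, -0.0] tr=[0.0056, 0.0, 0.0116] mid=[0.55 0.36 0.19]
N=9 rot=[0.0, 0.0, 0.0] tr=[0.0096, 0.0, 0.0067] mid=[0.56 0.35 0.08]
```

```bash
python3 -m crank '{"delta_rot":[[0,0,-6.81],[0,0,-6.81],[0,0,-6.81],[0,0,-6.81],[0,0,-6.81],[0,0,-6.81],[0,0,-6.81]],"translation":[[0.0098,-0.013,0],[0.0098,-0.013,0],[0.0098,-0.013,0],[0.0098,-0.013,0],[0.0098,-0.013,0],[0.0098,-0.013,0],[0.0098,-0.013,0]],"hand":[0.087,0.087,0.087,0.087,0.087,0.087,0.087]}'
python3 -m crank '{"delta_rot":[[0,0,-6.81],[0,0,-6.81],[0,0,-6.81],[0,0,-6.81],[0,0,-6.81],[0,0,-6.81],[0,0,-6.81]],"translation":[[0.0098,-0.013,0],[0.0098,-0.013,0],[0.0098,-0.013,0],[0.0098,-0.013,0],[0.0098,-0.013,0],[0.0098,-0.013,0],[0.0098,-0.013,0]],"hand":[0.087,0.087,0.087,0.087,0.087,0.087,0.087]}'
python3 -m crank '{"delta_rot":[[0,0,-6.25],[0,0,-6.25],[0,0,-6.25],[0,0,-6.25],[0,0,-6.25],[0,0,-6.25],[0,0,-6.25],[0,0,-6.25],[0,0,-6.25],[0,0,-6.25]],"translation":[[0.0242,0.0046,0.002],[0.0242,0.0046,0.002],[0.0242,0.0046,0.002],[0.0242,0.0046,0.002],[0.0242,0.0046,0.002],[0.0242,0.0046,0.002],[0.0242,0.0046,0.002],[0.0242,0.0046,0.002],[0.0242,0.0046,0.002],[0.0242,0.0046,0.002]],"hand":[0.087,0.087,0.087,0.087,0.087,0.087,0.087,0.087,0.087,0.087]}'
python3 - <<'E'
from plan import *
st();plan([(.5597,.352,.14,-37.5,55,1,9)])
E
```

```text
time_s: 31.03
tcp_pos: [0.6201, 0.0132, 0.2706]
orientation: [0.96, 0.28, 0.004, 0.003]
ft_force: [0.1, -0.2, -0.2]
opening: 1.002
gripper_force: 0.0
time_s: 31.62
tcp_pos: [0.5894, 0.1203, 0.27]
orientation: [0.764, 0.645, 0.003, 0.005]
ft_force: [0.7, -0.7, 0.4]
opening: 0.999
gripper_force: 0.0
time_s: 32.45
tcp_pos: [0.5599, 0.3529, 0.2484]
orientation: [0.32, 0.948, -0.0, 0.005]
ft_force: [0.6, 0.5, -0.6]
opening: 1.0
gripper_force: 0.0
32.45 tcp [0.5599 0.3529 0.2484] q [-0.25  0.36 -0.47  1.35  0.17  1.46  0.2 ] F [ 0.6  0.5 -0.6] op 1.0 g 0.0
[[-0.796, 0.606, 0.01], [0.606, 0.796, -0.004], [-0.01, 0.003, -1.0]]
N=9 rot=[0.03, -6.05, 0.01] tr=[0.0054, -0.0001, 0.0111] mid=[0.55 0.36 0.19]
```

```bash
python3 -m crank '{"delta_rot":[[0,-6.05,0],[0,-6.05,0],[0,-6.05,0],[0,-6.05,0],[0,-6.05,0],[0,-6.05,0],[0,-6.05,0],[0,-6.05,0],[0,-6.05,0],[0,0,0]],"translation":[[0.0054,0,0.0111],[0.0054,0,0.0111],[0.0054,0,0.0111],[0.0054,0,0.0111],[0.0054,0,0.0111],[0.0054,0,0.0111],[0.0054,0,0.0111],[0.0054,0,0.0111],[0.0054,0,0.0111],[0,0,0]],"hand":[0.087,0.087,0.087,0.087,0.087,0.087,0.087,0.087,0.087,0.087]}'
python3 - <<'E'
from plan import *
st();plan([(.5597,.352,.08,-37.5,55,1,5),(.5597,.352,.034,-37.5,55,1,4)])
E
```

```text
time_s: 33.28
tcp_pos: [0.5537, 0.3538, 0.1334]
orientation: [0.28, 0.842, -0.152, 0.436]
ft_force: [-0.9, -0.5, -2.0]
opening: 1.002
gripper_force: 0.0
33.28 tcp [0.5537 0.3538 0.1334] q [-0.81  0.51 -0.37  1.73  1.11  1.46 -0.69] F [-0.9 -0.5 -2. ] op 1.002 g 0.0
[[-0.462, 0.604, 0.649], [0.34, 0.797, -0.5], [-0.819, -0.011, -0.574]]
N=5 rot=[-0.02, -0.0, 0.14] tr=[0.0081, 0.0005, 0.0065] mid=[0.56 0.35 0.1 ]
N=4 rot=[0.0, 0.0, 0.0] tr=[0.0094, -0.0, 0.0066] mid=[0.56 0.35 0.06]
```

```bash
python3 -m crank '{"delta_rot":[[0,0,0.1],[0,0,0.1],[0,0,0.1],[0,0,0.1],[0,0,0.1],[0,0,0],[0,0,0],[0,0,0],[0,0,0],[0,0,0]],"translation":[[0.0081,0.0005,0.0065],[0.0081,0.0005,0.0065],[0.0081,0.0005,0.0065],[0.0081,0.0005,0.0065],[0.0081,0.0005,0.0065],[0.0094,0,0.0066],[0.0094,0,0.0066],[0.0094,0,0.0066],[0.0094,0,0.0066],[0,0,0]],"hand":[0.087,0.087,0.087,0.087,0.087,0.087,0.087,0.087,0.087,0.087]}'
python3 - <<'E'
from plan import *
st();plan([(.5597,.352,.034,-37.5,55,1,1)])
w=cams.read_camera("wrist")
for d in outline_of("cup1",w)[:3]: print(np.round(d["location"]),d["confidence"],[f(np.where(np.array(d["region"]).any(0))[0]) for f in(min,max)])
E
```

```text
time_s: 34.12
tcp_pos: [0.562, 0.3534, 0.0413]
orientation: [0.288, 0.839, -0.147, 0.438]
ft_force: [-0.7, -0.1, -0.4]
opening: 1.0
gripper_force: 0.0
34.12 tcp [0.562  0.3534 0.0413] q [-0.82  0.65 -0.33  1.74  1.17  1.38 -0.84] F [-0.7 -0.1 -0.4] op 1.0 g 0.0
[[-0.45, 0.613, 0.65], [0.355, 0.79, -0.499], [-0.82, 0.006, -0.573]]
N=1 rot=[-0.03, 0.05, -0.44] tr=[0.0065, -0.0025, 0.0004] mid=[0.56 0.35 0.04]
[234. 439.] 0.58 [np.int64(388), np.int64(457)]
```

```bash
python3 - <<'E'
from h import *
w=cams.read_camera("wrist");save(w,"w6.png")
E
```

```text
(no output)
```

View pics/w6.png

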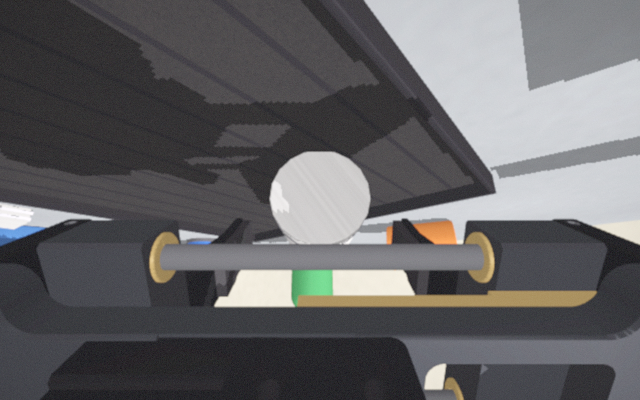

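The steel cup's base is centred between the fingers at (195,320). The orange part at (235,420) lies further off. Closing.

```bash
python3 -m crank '{"delta_rot":[[0,0,0],[0,0,0],[0,0,0],[0,0,0],[0,0,0],[0,0,0],[0,0,0],[0,0,0],[0,0,0],[0,0,0]],"translation":[[0.0065,-0.001,0.0004],[0,0,0],[0,0,0],[0,0,0],[0,0,0],[0,0,0],[0,0,0],[0,0,0],[0,0,0],[0,0,0]],"hand":[0.087,0.087,0.04,0.04,0.04,0.04,0.04,0.04,0.04,0.04]}' 35
python3 -m crank '{"delta_rot":[[0,0,0],[0,0,0],[0,0,0],[0,0,0],[0,0,0],[0,0,0],[0,0,0],[0,0,0],[0,0,0],[0,0,0]],"translation":[[0,0,0],[0,0,0],[-0.006,0,-0.004],[-0.0164,0,-0.0115],[-0.0164,0,-0.0115],[-0.0164,0,-0.0115],[-0.0164,0,-0.0115],[-0.0164,0,-0.0115],[-0.0164,0,-0.0115],[0,0,0]],"hand":[0.04,0.04,0.04,0.04,0.04,0.04,0.04,0.04,0.04,0.04]}' 35
python3 - <<'E'
from plan import *
st();plan([(.58,.10,.26,-37.5,45,1,10),(.58,-.03,.26,-20,35,1,8),(.54,-.06,.26,-20,35,-1,26)])
E
```

```text
time_s: 35.1
tcp_pos: [0.5598, 0.3557, 0.039]
orientation: [0.289, 0.838, -0.146, 0.439]
ft_force: [0.7, 0.1, -0.3]
opening: 0.593
gripper_force: 32.9
time_s: 35.93
tcp_pos: [0.5599, 0.3564, 0.1714]
orientation: [0.291, 0.837, -0.142, 0.44]
ft_force: [-0.1, 0.1, -1.2]
opening: 0.591
gripper_force: 32.7
35.93 tcp [0.5599 0.3564 0.1714] q [-0.8   0.47 -0.37  1.7   1.09  1.48 -0.65] F [-0.1  0.1 -1.2] op 0.591 g 32.73370577953756
[[-0.443, 0.613, 0.655], [0.362, 0.79, -0.495], [-0.82, 0.018, -0.571]]
N=10 rot=[0.04, 1.01, -0.1] tr=[-0.018, -0.019, 0.0073] mid=[0.57 0.23 0.22]
N=8 rot=[-1.41, 1.24, -1.68] tr=[-0.0062, -0.0142, 0.0053] mid=[0.57 0.04 0.26]
N=26 rot=[0.0, 0.0, 6.92] tr=[-0.0024, -0.0015, -0.0006] mid=[ 0.57 -0.06  0.27]
```

```bash
python3 - <<'E'
from plan import *
plan([(.57,.18,.27,-37.5,0,1,9),(.49,-.05,.27,55,0,-1,13),(.460,-.0875,.20,55,35,-1,7)])
E
```

```text
N=9 rot=[0.09, 6.13, -0.08] tr=[-0.0176, -0.0147, -0.0034] mid=[0.56 0.27 0.24]
N=13 rot=[0.0, 0.0, 6.73] tr=[-0.0177, -0.0107, -0.0] mid=[0.57 0.04 0.27]
N=7 rot=[0.0, 5.0, 0.0] tr=[-0.0096, -0.0004, 0.008] mid=[ 0.47 -0.08  0.24]
```

```bash
python3 -m crank '{"delta_rot":[[0,6.13,0],[0,6.13,0],[0,6.13,0],[0,6.13,0],[0,6.13,0],[0,6.13,0],[0,6.13,0],[0,6.13,0],[0,6.13,0]],"translation":[[-0.0176,-0.0147,-0.0034],[-0.0176,-0.0147,-0.0034],[-0.0176,-0.0147,-0.0034],[-0.0176,-0.0147,-0.0034],[-0.0176,-0.0147,-0.0034],[-0.0176,-0.0147,-0.0034],[-0.0176,-0.0147,-0.0034],[-0.0176,-0.0147,-0.0034],[-0.0176,-0.0147,-0.0034]],"hand":[0.04,0.04,0.04,0.04,0.04,0.04,0.04,0.04,0.04]}' 35
python3 -m crank '{"delta_rot":[[0,0,6.73],[0,0,6.73],[0,0,6.73],[0,0,6.73],[0,0,6.73],[0,0,6.73],[0,0,6.73]],"translation":[[-0.0177,-0.0107,0],[-0.0177,-0.0107,0],[-0.0177,-0.0107,0],[-0.0177,-0.0107,0],[-0.0177,-0.0107,0],[-0.0177,-0.0107,0],[-0.0177,-0.0107,0]],"hand":[0.04,0.04,0.04,0.04,0.04,0.04,0.04]}' 35
python3 -m crank '{"delta_rot":[[0,0,6.73],[0,0,6.73],[0,0,6.73],[0,0,6.73],[0,0,6.73],[0,0,6.73],[0,0,0]],"translation":[[-0.0177,-0.0107,0],[-0.0177,-0.0107,0],[-0.0177,-0.0107,0],[-0.0177,-0.0107,0],[-0.0177,-0.0107,0],[-0.0177,-0.0107,0],[0,0,0]],"hand":[0.04,0.04,0.04,0.04,0.04,0.04,0.04]}' 35
python3 - <<'E'
from plan import *
st();plan([(.460,-.0875,.20,55,35,-1,8)])
E
```

```text
time_s: 36.68
tcp_pos: [0.5689, 0.1774, 0.2695]
orientation: [0.324, 0.946, 0.007, -0.0]
ft_force: [0.7, 0.4, -2.7]
opening: 0.59
gripper_force: 33.1
time_s: 37.27
tcp_pos: [0.5704, 0.0358, 0.2649]
orientation: [0.677, 0.736, 0.004, -0.002]
ft_force: [-0.1, -0.2, -1.8]
opening: 0.591
gripper_force: 33.1
time_s: 37.85
tcp_pos: [0.4849, -0.0552, 0.2644]
orientation: [0.89, 0.455, 0.002, -0.003]
ft_force: [-0.4, -0.2, -1.9]
opening: 0.589
gripper_force: 33.1
37.85 tcp [ 0.4849 -0.0552  0.2644] q [ 0.06 -0.05  0.    1.75 -0.01  1.43 -0.56] F [-0.4 -0.2 -1.9] op 0.589 g 33.098260927945375
[[0.585, 0.811, 0.001], [0.811, -0.585, 0.007], [0.006, -0.003, -1.0]]
N=8 rot=[0.01, 4.33, -0.11] tr=[-0.0073, -0.0002, 0.0061] mid=[ 0.47 -0.08  0.24]
```

```bash
python3 -m crank '{"delta_rot":[[0,4.33,-0.1],[0,4.33,-0.1],[0,4.33,-0.1],[0,4.33,-0.1],[0,4.33,-0.1],[0,4.33,-0.1],[0,4.33,-0.1],[0,4.33,-0.1],[0,0,0],[0,0,0]],"translation":[[-0.0073,0,0.0061],[-0.0073,0,0.0061],[-0.0073,0,0.0061],[-0.0073,0,0.0061],[-0.0073,0,0.0061],[-0.0073,0,0.0061],[-0.0073,0,0.0061],[-0.0073,0,0.0061],[0,0,0],[0,0,0]],"hand":[0.04,0.04,0.04,0.04,0.04,0.04,0.04,0.04,0.04,0.04]}' 35
python3 - <<'E'
from plan import *
st();t=cams.read_camera("top");s=cams.read_camera("side")
c=np.hstack([t["img"][170:330,310:470],s["img"][160:320,240:400]]);cv2.imwrite("pics/b3.png",cv2.resize(c,None,fx=2.5,fy=2.5,interpolation=cv2.INTER_CUBIC))
plan([(.460,-.0875,.165,55,35,-1,4)])
E
```

```text
time_s: 38.68
tcp_pos: [0.463, -0.0867, 0.2018]
orientation: [0.844, 0.443, 0.267, -0.14]
ft_force: [1.0, 1.7, -2.8]
opening: 0.588
gripper_force: 33.2
38.68 tcp [ 0.463  -0.0867  0.2018] q [ 0.24 -0.11  0.35  2.07 -0.61  1.23  0.21] F [ 1.   1.7 -2.8] op 0.588 g 33.20167592726648
[[0.465, 0.823, 0.326], [0.673, -0.568, 0.473], [0.575, -0.001, -0.818]]
N=4 rot=[-0.04, -0.04, 0.15] tr=[-0.0065, -0.0007, 0.0066] mid=[ 0.46 -0.09  0.19]
```

View pics/b3.png

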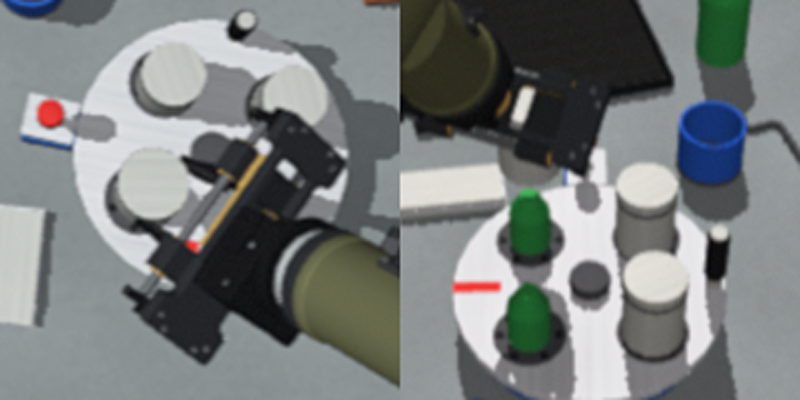

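```bash
python3 - <<'E'
from h import *
t=cams.read_camera("top");print(atz(t,(243.2,371.8),.2298))
E
python3 -m crank '{"delta_rot":[[0,0,0.1],[0,0,0.1],[0,0,0.1],[0,0,0.1],[0,0,0]],"translation":[[-0.0065,-0.0007,0.0066],[-0.0065,-0.0007,0.0066],[-0.0065,-0.0007,0.0066],[-0.0065,-0.0007,0.0066],[0,0,0]],"hand":[0.04,0.04,0.04,0.04,0.04]}' 35
python3 - <<'E'
from plan import *
st();plan([(.460,-.0875,.13,55,35,-1,4),(.460,-.0875,.099,55,35,-1,4)])
E
```

```text
[ 0.46598978 -0.08394917  0.2298    ]
time_s: 39.25
tcp_pos: [0.4568, -0.0893, 0.1642]
orientation: [0.845, 0.441, 0.267, -0.142]
ft_force: [-0.6, 0.1, -3.0]
opening: 0.588
gripper_force: 33.2
39.25 tcp [ 0.4568 -0.0893  0.1642] q [ 0.24 -0.07  0.37  2.12 -0.64  1.18  0.28] F [-0.6  0.1 -3. ] op 0.588 g 33.20349809713662
[[0.47, 0.821, 0.326], [0.669, -0.572, 0.475], [0.576, -0.005, -0.818]]
N=4 rot=[-0.08, -0.04, -0.01] tr=[-0.0043, 0.0004, 0.0067] mid=[ 0.46 -0.09  0.15]
N=4 rot=[0.0, 0.0, 0.0] tr=[-0.0044, 0.0, 0.0063] mid=[ 0.46 -0.09  0.12]
```

```bash
python3 -m crank '{"delta_rot":[[0,0,0],[0,0,0],[0,0,0],[0,0,0],[0,0,0]],"translation":[[-0.0043,0.0004,0.0067],[-0.0043,0.0004,0.0067],[-0.0043,0.0004,0.0067],[-0.0043,0.0004,0.0067],[0,0,0]],"hand":[0.04,0.04,0.04,0.04,0.04]}' 35
python3 -m crank '{"delta_rot":[[0,0,0],[0,0,0],[0,0,0],[0,0,0],[0,0,0]],"translation":[[-0.0044,0,0.0063],[-0.0044,0,0.0063],[-0.0044,0,0.0063],[-0.0040,0,0.0055],[0,0,0]],"hand":[0.04,0.04,0.04,0.04,0.04]}' 35
python3 - <<'E'
from plan import *
st();plan([(.461,-.087,.099,55,35,-1,2)])
E
```

```text
time_s: 39.67
tcp_pos: [0.4596, -0.0889, 0.1331]
orientation: [0.845, 0.441, 0.267, -0.141]
ft_force: [0.1, -0.2, -1.9]
opening: 0.592
gripper_force: 33.2
time_s: 40.08
tcp_pos: [0.4596, -0.089, 0.1035]
orientation: [0.845, 0.441, 0.267, -0.141]
ft_force: [-1.1, 0.2, -3.3]
opening: 0.587
gripper_force: 33.2
40.08 tcp [ 0.4596 -0.089   0.1035] q [ 0.25  0.02  0.38  2.18 -0.72  1.08  0.41] F [-1.1  0.2 -3.3] op 0.587 g 33.20291365496814
[[0.469, 0.821, 0.327], [0.67, -0.571, 0.474], [0.576, -0.003, -0.817]]
N=2 rot=[-0.12, -0.09, 0.01] tr=[-0.0003, -0.0, 0.001] mid=[ 0.46 -0.09  0.1 ]
```

Releasing with a drop of about 2 mm, then retreating along the tool axis and upward.

```bash
python3 -m crank '{"delta_rot":[[0,0,0],[0,0,0],[0,0,0],[0,0,0],[0,0,0],[0,0,0],[0,0,0]],"translation":[[-0.0006,0,0.0012],[0,0,0],[0,0,0],[0,0,0],[0,0,0],[0,0,0],[0,0,0]],"hand":[0.04,0.055,0.062,0.07,0.08,0.087,0.087]}' 35
python3 -m crank '{"delta_rot":[[0,0,0],[0,0,0],[0,0,0],[0,0,0],[0,0,0],[0,0,0],[0,0,0],[0,0,0]],"translation":[[0,0,-0.005],[0,0,-0.01],[0,0,-0.02],[0,0,-0.02],[0.005,0,-0.02],[0.005,0,-0.02],[0.005,0,-0.02],[0,0,0]],"hand":[0.087,0.087,0.087,0.087,0.087,0.087,0.087,0.087]}'
python3 - <<'E'
from plan import *
from cupview import *
st();s=cams.read_camera("side");t=cams.read_camera("top")
for p in (s,t): placed([(.551,-.218),(.573,-.107),(.462,-.085)],p)
plan([(.52,-.02,.28,0,0,-1,None),(.535,.001,.25,-95,0,1,None)])
E
```

```text
time_s: 40.67
tcp_pos: [0.4611, -0.0894, 0.1045]
orientation: [0.845, 0.441, 0.269, -0.14]
ft_force: [-0.2, -0.0, -0.5]
opening: 0.924
gripper_force: 0.0
time_s: 41.33
tcp_pos: [0.431, -0.1371, 0.2114]
orientation: [0.845, 0.441, 0.271, -0.137]
ft_force: [-0.3, -0.6, 0.7]
opening: 0.996
gripper_force: 0.0
41.33 tcp [ 0.431  -0.1371  0.2114] q [ 0.3  -0.11  0.42  2.05 -0.59  1.31  0.3 ] F [-0.3 -0.6  0.7] op 0.996 g 0.0
[[0.465, 0.819, 0.337], [0.67, -0.574, 0.47], [0.578, 0.007, -0.816]]
placed cup [ 0.5536 -0.2145] cost 0.099
placed cup [ 0.5722 -0.1058] cost 0.155
placed cup [ 0.4617 -0.0849] cost 0.561
placed cup [ 0.5523 -0.2163] cost 0.087
placed cup [ 0.572 -0.109] cost 0.074
none at 0.462 -0.085
N=10 rot=[-1.7, -3.24, 5.33] tr=[0.016, -0.0062, -0.0023] mid=[ 0.46 -0.07  0.26]
N=12 rot=[0.0, 0.0, -7.08] tr=[0.0023, -0.0006, 0.0025] mid=[ 0.53 -0.01  0.27]
```

```bash
python3 - <<'E'
from plan import *
plan([(.51,-.03,.28,60,0,-1,7),(.534,.001,.20,79,0,-1,4)])
E
```

```text
N=7 rot=[0.2, -5.03, -0.67] tr=[0.0216, 0.0018, -0.004] mid=[ 0.47 -0.08  0.26]
N=4 rot=[0.0, 0.0, -4.75] tr=[0.0095, 0.0025, 0.02] mid=[ 0.52 -0.02  0.24]
```

```bash
python3 -m crank '{"delta_rot":[[0.2,-5.03,-0.7],[0.2,-5.03,-0.7],[0.2,-5.03,-0.7],[0.2,-5.03,-0.7],[0.2,-5.03,-0.7],[0.2,-5.03,-0.7],[0.2,-5.03,-0.7]],"translation":[[0.0216,0.0018,-0.004],[0.0216,0.0018,-0.004],[0.0216,0.0018,-0.004],[0.0216,0.0018,-0.004],[0.0216,0.0018,-0.004],[0.0216,0.0018,-0.004],[0.0216,0.0018,-0.004]],"hand":[0.087,0.087,0.087,0.087,0.087,0.087,0.087]}'
python3 - <<'E'
from plan import *
from cupview import *
st();s=cams.read_camera("side");t=cams.read_camera("top");w=cams.read_camera("wrist")
p1=dict(t);p1["img"]=cv2.imread("pics/top1.png")
p2=dict(s);p2["img"]=cv2.imread("pics/side1.png")
def red(p,r,c,h=14):
    b=p["img"][r-h:r+h,c-h:c+h].astype(int);m=(b[...,2]>120)&(b[...,1]<80)&(b[...,0]<80);y,x=np.where(m);return np.array([y.mean()+r-h,x.mean()+c-h]),m.sum()
from scipy.optimize import least_squares
# knob cylinder centroid ~ project points over visible knob: use silhouette hull centroid of model
def sil(p,x,y):
    q=np.array([pix(p,[x+.013*np.cos(k),y+.013*np.sin(k),z])[::-1] for z in(.082,.112) for k in np.linspace(0,6.28,24)],np.float32)
    m=cv2.moments(cv2.convexHull(q));return np.array([m["m01"],m["m10"]])/m["m00"]
O=[]
for p,r,c in((p1,217,329),(p2,212,313),(s,212,313)):
    l,n=red(p,r,c);print(np.round(l,1),n);
    if n>40:O.append((p,l))
for o in O: print("each",least_squares(lambda v:sil(o[0],*v)-o[1],[.534,0.],diff_step=1e-3).x)
f=least_squares(lambda v:np.concatenate([sil(p,*v)-l for p,l in O]),[.534,0.],diff_step=1e-3);print(f.x,np.round(f.fun,2))
for p in(s,w):placed([(.462,-.085)],p)
save(w,"w7.png")
plan([(f.x[0],f.x[1],.18,79,0,-1,4)])
E
```

```text
time_s: 42.12
tcp_pos: [0.5108, -0.0296, 0.2844]
orientation: [0.865, 0.501, -0.001, 0.002]
ft_force: [1.2, -1.7, 0.5]
opening: 0.996
gripper_force: 0.0
42.12 tcp [ 0.5108 -0.0296  0.2844] q [ 0.03  0.   -0.03  1.67  0.    1.47 -0.52] F [ 1.2 -1.7  0.5] op 0.996 g 0.0
[[0.497, 0.868, 0.001], [0.868, -0.497, -0.005], [-0.004, 0.003, -1.0]]
[215.6 329.9] 81
[212.7 313. ] 98
[212.9 313.5] 112
each [0.53454251 0.00095224]
each [0.53490469 0.00470362]
each [0.53590215 0.00370559]
[0.53495778 0.0024121 ] [-0.2  -0.64  0.62  0.21  0.41 -0.26]
placed cup [ 0.4619 -0.0856] cost 0.104
placed cup [ 0.4652 -0.0805] cost 0.308
N=4 rot=[-0.01, 0.02, -4.7] tr=[0.0102, 0.0027, 0.0248] mid=[ 0.52 -0.02  0.23]
```

View pics/w7.png

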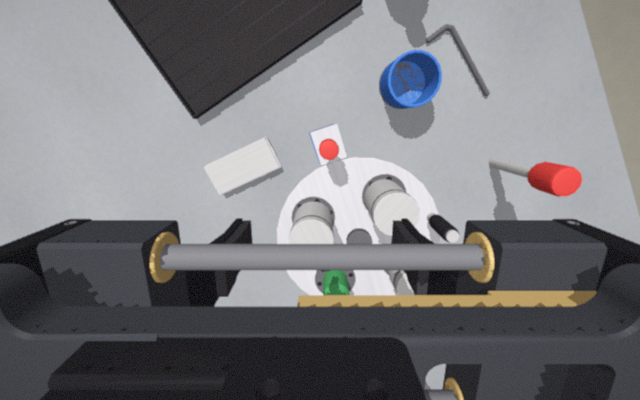

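Three cups stand over their pegs. The small pin's knob is at (149,328) on the carousel's lug, and the larger decoy at (178,555) stands away on the bench, so I'm taking the one in the lug.

```bash
python3 -m crank '{"delta_rot":[[0,0,-4.7],[0,0,-4.7],[0,0,-4.7],[0,0,-4.7],[0,0,0]],"translation":[[0.0102,0.0027,0.0248],[0.0102,0.0027,0.0248],[0.0102,0.0027,0.0248],[0.0102,0.0027,0.0248],[0,0,0]],"hand":[0.087,0.06,0.05,0.05,0.05]}'
python3 - <<'E'
from plan import *
from scipy.optimize import least_squares
st();s=cams.read_camera("side");t=cams.read_camera("top");w=cams.read_camera("wrist")
print("shut?",s["shot"])
wp=cv2.imread("pics/w7.png")
p2=cv2.imread("pics/top1.png")
# pot: blue ring outline centroid by networks in top & side
for p in(t,s):
    for d in place_of("pot",p)[:1]:print("pot",atz(p,d["location"],0),d["confidence"])
    for d in outline_of("pot",p)[:1]:
        m=np.array(d["region"],np.uint8);
        def hull(v):
            q=np.array([pix(p,[v[0]+.036*np.cos(k),v[1]+.036*np.sin(k),z])[::-1] for z in(0,.06) for k in np.linspace(0,6.28,30)],np.float32);M=cv2.moments(cv2.convexHull(q));return np.array([M["m01"],M["m10"]])/M["m00"]
        M=cv2.moments(m,True);c=np.array([M["m01"],M["m10"]])/M["m00"]
        print("potfit",least_squares(lambda v:hull(v)-c,[.68,.025],diff_step=1e-3).x,d["confidence"],m.sum())
plan([(.535,.0015,.098,79,0,-1,6)])
E
```

```text
time_s: 42.78
tcp_pos: [0.5322, 0.0024, 0.1788]
orientation: [0.772, 0.636, -0.003, -0.003]
ft_force: [-1.2, 1.3, -0.5]
opening: 0.782
gripper_force: 0.0
42.78 tcp [0.5322 0.0024 0.1788] q [ 0.01  0.1  -0.06  1.78  0.01  1.28 -0.25] F [-1.2  1.3 -0.5] op 0.782 g 0.0
[[0.19, 0.982, -0.008], [0.982, -0.19, -0.0], [-0.002, -0.008, -1.0]]
shut? 39
pot [ 0.57513839 -0.23813065  0.        ] 0.46
potfit [ 0.49603329 -0.18023055] 0.59 6110
pot [ 0.5730648  -0.11943507  0.        ] 0.72
potfit [0.67976246 0.02485787] 0.62 803
N=6 rot=[0.05, 0.0, -0.03] tr=[-0.0001, -0.0003, 0.0142] mid=[0.54 0.   0.14]
```

```bash
python3 -m crank '{"delta_rot":[[0,0,0],[0,0,0],[0,0,0],[0,0,0],[0,0,0],[0,0,0],[0,0,0]],"translation":[[0,-0.0003,0.0138],[0,-0.0003,0.0138],[0,-0.0003,0.0138],[0,-0.0003,0.0138],[0,-0.0003,0.0138],[0,0,0.008],[0,0,0]],"hand":[0.055,0.055,0.055,0.055,0.055,0.055,0.055]}'
python3 -m crank '{"delta_rot":[[0,0,0],[0,0,0],[0,0,0],[0,0,0],[0,0,0],[0,0,0],[0,0,0],[0,0,0]],"translation":[[0,0,0],[0,0,0],[0,0,0],[0,0,0],[0,0,0],[0,0,0],[0,0,0],[0,0,0]],"hand":[0.015,0.015,0.015,0.015,0.015,0.015,0.015,0.015]}' 25
python3 - <<'E'
from plan import *
st();plan([(.535,.0015,.16,79,0,-1,6)])
E
```

```text
time_s: 43.72
tcp_pos: [0.5338, 0.0024, 0.1065]
orientation: [0.772, 0.636, -0.001, 0.0]
ft_force: [-0.8, 0.1, 0.0]
opening: 0.634
gripper_force: 0.0
time_s: 44.38
tcp_pos: [0.5348, 0.0028, 0.1076]
orientation: [0.772, 0.636, 0.0, 0.001]
ft_force: [-0.5, 0.4, 0.2]
opening: 0.192
gripper_force: 0.0
44.38 tcp [0.5348 0.0028 0.1076] q [ 0.01  0.15 -0.07  1.86  0.01  1.12 -0.26] F [-0.5  0.4  0.2] op 0.192 g 0.0
[[0.191, 0.981, 0.002], [0.981, -0.191, -0.001], [-0.001, 0.002, -1.0]]
N=6 rot=[0.02, 0.01, -0.01] tr=[-0.0002, 0.0001, -0.0092] mid=[0.53 0.   0.14]
```

```bash
python3 -m crank '{"delta_rot":[[0,0,0],[0,0,0],[0,0,0]],"translation":[[0,0,0],[0,0,0],[0,0,0]],"hand":[0.005,0.005,0.005]}' 25
```

```text
time_s: 44.63
tcp_pos: [0.5348, 0.0028, 0.1076]
orientation: [0.772, 0.636, 0.0, 0.001]
ft_force: [0.4, 0.9, 0.5]
opening: 0.076
gripper_force: 0.0
```

```bash
python3 - <<'E'
from h import *
s=cams.read_camera("side");st_=status.observe()
b=s["img"].astype(int);m=((b[...,2]>120)&(b[...,1]<80)&(b[...,0]<80)).astype(np.uint8)
n,l,S,C=cv2.connectedComponentsWithStats(m)
for i in range(1,n):
    if S[i,4]>15:print(S[i],np.round(C[i][::-1],1))
print("knob expected",pix(s,[.535,.002,.097]),"tcp",pix(s,st_["tcp_pos"]),"tip",pix(s,np.array(st_["tcp_pos"])-[0,0,.022]))
i0=cv2.imread("pics/side1.png")
c=np.hstack([i0[170:250,260:370],b[170:250,260:370].astype(np.uint8)]);cv2.imwrite("pics/s3.png",cv2.resize(c,None,fx=3.6,fy=3.6,interpolation=cv2.INTER_CUBIC))
E
```

```text
[360 138  17  16 122] [143.9 368.4]
[309 206  10  15 105] [213.2 313.5]
[413 228  17  21 264] [237.7 421.2]
[262 273  19   3  38] [274.4 271. ]
[417 357  17   5  17] [359.1 425. ]
knob expected [213.4788264  313.29290517] tcp [210.28981763 313.1354447 ] tip [216.46093363 313.12408929]
```

View pics/s3.png

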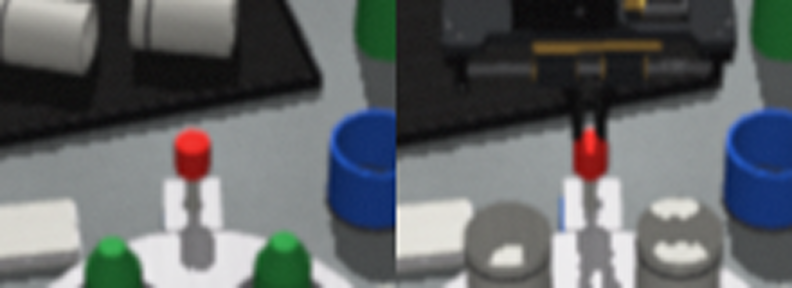

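The right half shows the closed fingertips ending at crop (130,590), just above the knob, so the fingers reach less far than I assumed. The knob itself is untouched. I'll open and go about 27 mm lower.

```bash
python3 -m crank '{"delta_rot":[[0,0,0],[0,0,0],[0,0,0],[0,0,0],[0,0,0],[0,0,0],[0,0,0],[0,0,0]],"translation":[[0,0,-0.005],[0,0,0],[0,0,0],[0,0,0],[0,0,0],[0,0,0],[0,0,0],[0,0,0]],"hand":[0.055,0.055,0.055,0.055,0.055,0.055,0.055,0.055]}'
python3 -m crank '{"delta_rot":[[0,0,0],[0,0,0],[0,0,0],[0,0,0],[0,0,0],[0,0,0]],"translation":[[0,0,0.008],[0,0,0.008],[0,0,0.008],[0,0,0.008],[0,0,0],[0,0,0]],"hand":[0.055,0.055,0.055,0.055,0.055,0.055]}'
python3 -m crank '{"delta_rot":[[0,0,0],[0,0,0],[0,0,0],[0,0,0],[0,0,0],[0,0,0],[0,0,0],[0,0,0],[0,0,0]],"translation":[[0,0,0],[0,0,0],[0,0,0],[0,0,0],[0,0,0],[0,0,0],[0,0,0],[0,0,0],[0,0,0]],"hand":[0.015,0.015,0.015,0.015,0.015,0.015,0.015,0.015,0.015]}' 25
```

```text
time_s: 45.35
tcp_pos: [0.5347, 0.0028, 0.1125]
orientation: [0.772, 0.636, 0.0, 0.001]
ft_force: [0.4, -0.3, 0.0]
opening: 0.577
gripper_force: 0.0
time_s: 45.85
tcp_pos: [0.5341, 0.0027, 0.0796]
orientation: [0.772, 0.636, -0.0, 0.0]
ft_force: [0.2, 0.4, -0.2]
opening: 0.631
gripper_force: 0.0
time_s: 46.6
tcp_pos: [0.5351, 0.0028, 0.0808]
orientation: [0.772, 0.636, 0.001, 0.001]
ft_force: [0.6, 0.1, 1.5]
opening: 0.289
gripper_force: 25.0
```

```bash
python3 -m crank '{"delta_rot":[[0,0,0],[0,0,0],[0,0,0],[0,0,0],[0,0,0],[0,0,0],[0,0,0],[0,0,0],[0,0,0]],"translation":[[0,0,-0.006],[0,0,-0.012],[0,0,-0.014],[0,0,-0.016],[0,0,-0.016],[0,0,-0.016],[0,0,-0.016],[0,0,-0.016],[0,0,0]],"hand":[0.015,0.015,0.015,0.015,0.015,0.015,0.015,0.015,0.015]}' 30
python3 - <<'E'
from plan import *
from scipy.optimize import least_squares
st();t=cams.read_camera("top");s=cams.read_camera("side")
i=s["img"].astype(int)
for nm,p,img in(("top",t,cv2.imread("pics/top1.png")),("side",s,cv2.imread("pics/side1.png"))):
    b=img.astype(int);m=((b[...,0]>1.8*b[...,2]+20)&(b[...,0]>1.4*b[...,1])).astype(np.uint8)
    n,l,S,C=cv2.connectedComponentsWithStats(m);e=pix(p,[.68,.025,.03]);k=min([k for k in range(1,n) if S[k,4]>60],key=lambda k:np.hypot(*(C[k][::-1]-e)))
    q=cv2.convexHull(np.argwhere(l==k)[:,::-1].astype(np.int32));M=cv2.moments(q);c=np.array([M["m01"],M["m10"]])/M["m00"]
    def hull(v):
        q=np.array([pix(p,[v[0]+.036*np.cos(k),v[1]+.036*np.sin(k),z])[::-1] for z in(0,.06) for k in np.linspace(0,6.28,30)],np.float32);M=cv2.moments(cv2.convexHull(q));return np.array([M["m01"],M["m10"]])/M["m00"]
    print(nm,S[k],least_squares(lambda v:hull(v)-c,[.68,.025],diff_step=1e-3).x)
b=s["img"].astype(int);m=((b[...,2]>120)&(b[...,1]<80)&(b[...,0]<80)).astype(np.uint8)
n,l,S,C=cv2.connectedComponentsWithStats(m);print([np.round(C[k][::-1]) for k in range(1,n) if S[k,4]>15],"knob exp",pix(s,np.array(status.observe()["tcp_pos"])+[0,0,.016]))
plan([(.681,.025,.195,79,0,-1,5)])
E
```

```text
time_s: 47.35
tcp_pos: [0.5367, 0.003, 0.197]
orientation: [0.772, 0.636, 0.003, 0.003]
ft_force: [0.9, -0.6, 0.1]
opening: 0.286
gripper_force: 30.0
47.35 tcp [0.5367 0.003  0.197 ] q [ 0.01  0.08 -0.06  1.76  0.01  1.29 -0.25] F [ 0.9 -0.6  0.1] op 0.286 g 29.99970406293869
[[0.192, 0.981, 0.008], [0.981, -0.192, -0.001], [0.001, 0.008, -1.0]]
top [308 144  30  32 438] [0.67966578 0.02277944]
side [352 200  27  33 745] [0.68185394 0.02907909]
[array([144., 368.]), array([178., 313.]), array([238., 421.]), array([275., 272.]), array([359., 425.])] knob exp [179.71785622 313.23546474]
N=5 rot=[0.04, 0.0, -0.01] tr=[0.0099, 0.0278, -0.0009] mid=[0.62 0.02 0.2 ]
```

```bash
python3 -m crank '{"delta_rot":[[0,0,0],[0,0,0],[0,0,0],[0,0,0],[0,0,0],[0,0,0]],"translation":[[0.01,0.0278,0],[0.01,0.0278,0],[0.01,0.0278,0],[0.01,0.0278,0],[0.01,0.0278,0],[0,0,0]],"hand":[0.015,0.015,0.015,0.015,0.015,0.015]}' 30
python3 -m crank '{"delta_rot":[[0,0,0],[0,0,0],[0,0,0],[0,0,0],[0,0,0],[0,0,0]],"translation":[[0,0,0.016],[0,0,0.016],[0,0,0.016],[0,0,0.016],[0,0,0.016],[0,0,0]],"hand":[0.015,0.015,0.015,0.015,0.015,0.015]}' 30
python3 - <<'E'
from plan import *
st();plan([(.681,.026,.077,79,0,-1,5)])
E
```

```text
time_s: 47.95
tcp_pos: [0.6834, 0.0267, 0.1886]
orientation: [0.772, 0.636, -0.0, -0.0]
ft_force: [-1.4, -0.5, -1.8]
opening: 0.287
gripper_force: 30.0
time_s: 48.45
tcp_pos: [0.6767, 0.0249, 0.1073]
orientation: [0.772, 0.636, -0.003, -0.002]
ft_force: [-1.1, -0.9, -1.5]
opening: 0.289
gripper_force: 30.0
48.45 tcp [0.6767 0.0249 0.1073] q [-0.03  0.44 -0.06  1.49  0.03  1.22 -0.29] F [-1.1 -0.9 -1.5] op 0.289 g 29.999771118164062
[[0.192, 0.981, -0.008], [0.981, -0.192, -0.002], [-0.003, -0.007, -1.0]]
N=5 rot=[-0.08, 0.04, -0.01] tr=[0.0004, 0.0008, 0.0055] mid=[0.68 0.03 0.09]
```

```bash
python3 -m crank '{"delta_rot":[[0,0,0],[0,0,0],[0,0,0],[0,0,0],[0,0,0],[0,0,0]],"translation":[[0.0004,0.0008,0.0055],[0.0004,0.0008,0.0055],[0.0004,0.0008,0.0055],[0.0004,0.0008,0.0055],[0.0004,0.0008,0.0055],[0,0,0]],"hand":[0.015,0.015,0.015,0.015,0.015,0.015]}' 30
python3 -m crank '{"delta_rot":[[0,0,0],[0,0,0],[0,0,0],[0,0,0]],"translation":[[0,0,0.0015],[0,0,0.001],[0,0,0],[0,0,0]],"hand":[0.015,0.015,0.015,0.015]}' 30
```

```text
time_s: 48.95
tcp_pos: [0.6845, 0.0265, 0.0839]
orientation: [0.772, 0.636, -0.0, 0.0]
ft_force: [0.0, -0.2, -0.6]
opening: 0.284
gripper_force: 30.0
time_s: 49.28
tcp_pos: [0.6853, 0.0264, 0.0831]
orientation: [0.772, 0.636, 0.001, 0.001]
ft_force: [-1.0, -0.3, -0.6]
opening: 0.292
gripper_force: 30.0
```

```bash
python3 -m crank '{"delta_rot":[[0,0,0],[0,0,0],[0,0,0],[0,0,0]],"translation":[[-0.0007,-0.003,0.003],[0,0,0.002],[0,0,0.0005],[0,0,0]],"hand":[0.015,0.015,0.015,0.015]}' 30
python3 -m crank '{"delta_rot":[[0,0,0],[0,0,0],[0,0,0],[0,0,0],[0,0,0],[0,0,0],[0,0,0]],"translation":[[0,0,0],[0,0,0],[0,0,0],[0,0,0],[0,0,0],[0,0,0],[0,0,0]],"hand":[0.025,0.03,0.035,0.045,0.055,0.065,0.065]}' 10
python3 -m crank '{"delta_rot":[[0,0,0],[0,0,0],[0,0,0],[0,0,0],[0,0,0],[0,0,0],[0,0,0],[0,0,0],[0,0,0]],"translation":[[0,0,-0.005],[0,0,-0.01],[0,0,-0.02],[0,0,-0.02],[0,0,-0.025],[0,0,-0.025],[0,0,-0.025],[0,0,-0.025],[0,0,0]],"hand":[0.065,0.065,0.065,0.065,0.065,0.065,0.065,0.065,0.065]}'
python3 - <<'E'
from plan import *
st();t=cams.read_camera("top");s=cams.read_camera("side");w=cams.read_camera("wrist")
for nm,p in(("side",s),("top",t),("wrist",w)):
    b=p["img"].astype(int);m=((b[...,2]>120)&(b[...,1]<80)&(b[...,0]<80)).astype(np.uint8)
    n,l,S,C=cv2.connectedComponentsWithStats(m);print(nm,[(np.round(C[k][::-1]),S[k,2:4].tolist()) for k in range(1,n) if S[k,4]>15],"exp upright",pix(p,[.681,.026,.093]))
    for d in place_of("pin",p)[:3]:print("pin origin",atz(p,d["location"],.006),round(d["confidence"],2))
    for d in place_of("pointer",p)[:1]:print("pointer",atz(p,d["location"],.048),d["confidence"])
E
```

```text
time_s: 49.62
tcp_pos: [0.6818, 0.0263, 0.0771]
orientation: [0.772, 0.636, 0.0, 0.001]
ft_force: [0.0, 0.4, -0.6]
opening: 0.29
gripper_force: 30.0
time_s: 50.2
tcp_pos: [0.6821, 0.0263, 0.0774]
orientation: [0.772, 0.636, 0.0, 0.001]
ft_force: [-0.8, 0.7, 0.0]
opening: 0.619
gripper_force: 0.0
time_s: 50.95
tcp_pos: [0.6848, 0.0267, 0.2404]
orientation: [0.772, 0.636, 0.005, 0.004]
ft_force: [0.7, -0.3, 1.3]
opening: 0.745
gripper_force: 0.0
50.95 tcp [0.6848 0.0267 0.2404] q [-0.03  0.37 -0.06  1.32  0.02  1.44 -0.29] F [ 0.7 -0.3  1.3] op 0.745 g 0.0
[[0.192, 0.981, 0.013], [0.981, -0.192, -0.0], [0.002, 0.013, -1.0]]
side [(array([144., 368.]), [18, 15]), (array([198., 367.]), [11, 15]), (array([238., 421.]), [16, 21]), (array([275., 272.]), [18, 2]), (array([360., 425.]), [17, 7])] exp upright [199.96126318 366.03792176]
pin origin [ 0.75399954 -0.15828344  0.006     ] 0.96
pin origin [ 0.57968431 -0.07122854  0.006     ] 0.69
pin origin [0.68462423 0.02413152 0.006     ] 0.67
pointer [ 0.49536923 -0.18306685  0.048     ] 0.63
top [(array([117., 403.]), [17, 15]), (array([120., 246.]), [12, 11]), (array([276., 385.]), [6, 18])] exp upright [153.34373918 320.63365017]
pin origin [ 0.76071546 -0.15896602  0.006     ] 0.85
pin origin [ 0.58125379 -0.2360191   0.006     ] 0.43
pointer [ 0.57648442 -0.11936795  0.048     ] 0.74
wrist [(array([  1., 351.]), [20, 4]), (array([173., 322.]), [21, 10])] exp upright [181.06048208 318.90169008]
pin origin [0.67966496 0.02655184 0.006     ] 0.9
pin origin [0.40339737 0.03466318 0.006     ] 0.74
pointer [0.73336575 0.18538357 0.048     ] 0.45
```

```bash
cat > mark.py <<'E'
from h import *
A=np.array([.5067,-.1513])
def blobs(p,m,mn):
    n,l,S,C=cv2.connectedComponentsWithStats(m.astype(np.uint8));return [np.argwhere(l==k) for k in range(1,n) if S[k,4]>=mn]
def ang(X):d=X[:2]-A;return round(np.degrees(np.arctan2(d[1],d[0])),1),round(np.hypot(*d),4)
def rep(p):
    b=p["img"].astype(int);B,G,Rr=b[...,0],b[...,1],b[...,2]
    for q in blobs(p,(Rr>120)&(G<90)&(B<90),10):
        X=np.array([atz(p,v,.048) for v in q])
        r=np.hypot(*(X[:,:2]-A).T)
        if r.max()<.15 and r.min()>.05: print("  red line",ang(X.mean(0)),"n",len(q),"far end",ang(X[r.argmax()]))
    for q in blobs(p,(Rr>140)&(G>110)&(B<90),6):
        for z in(.048,.06):
            X=np.array([atz(p,v,z) for v in q]);r=np.hypot(*(X[:,:2]-A).T)
            if r.min()<.2: print("  yellow z",z,"n",len(q),"tip",ang(X[r.argmin()]),"mean",ang(X.mean(0)),"end",ang(X[r.argmax()]))
E
python3 - <<'E'
from plan import *
from mark import *
for n in("top","side"):
    p=cams.read_camera(n);print(n);rep(p)
    for d in place_of("handle",p)[:1]:print("  handle",np.round(atz(p,d["location"],.103),4),ang(atz(p,d["location"],.103)),d["confidence"])
    for d in place_of("mark",p)[:2]:print("  mark",ang(atz(p,d["location"],.048)),d["confidence"])
plan([(.6223,-.1745,.20,-11.4,0,-1,None),(.6223,-.1745,.085,-11.4,0,-1,6)])
E
```

```text
top
  red line (np.float64(169.6), np.float64(0.1057)) n 59 far end (np.float64(168.8), np.float64(0.1262))
  yellow z 0.048 n 128 tip (np.float64(-121.1), np.float64(0.1425)) mean (np.float64(-122.0), np.float64(0.1684)) end (np.float64(-123.6), np.float64(0.1935))
  yellow z 0.06 n 128 tip (np.float64(-121.8), np.float64(0.1403)) mean (np.float64(-122.6), np.float64(0.166)) end (np.float64(-124.2), np.float64(0.1909))
  handle [ 0.6207 -0.1754  0.103 ] (np.float64(-11.9), np.float64(0.1166)) 0.86
  mark (np.float64(-121.8), np.float64(0.1348)) 0.61
side
  red line (np.float64(167.8), np.float64(0.1061)) n 38 far end (np.float64(167.0), np.float64(0.1258))
  yellow z 0.048 n 15 tip (np.float64(-123.4), np.float64(0.1406)) mean (np.float64(-122.4), np.float64(0.1435)) end (np.float64(-120.6), np.float64(0.1462))
  yellow z 0.06 n 15 tip (np.float64(-122.1), np.float64(0.1477)) mean (np.float64(-121.2), np.float64(0.1507)) end (np.float64(-119.5), np.float64(0.1534))
  yellow z 0.048 n 33 tip (np.float64(-121.5), np.float64(0.1936)) mean (np.float64(-120.2), np.float64(0.2082)) end (np.float64(-119.3), np.float64(0.2206))
  handle [ 0.6277 -0.1766  0.103 ] (np.float64(-11.8), np.float64(0.1237)) 0.59
  mark (np.float64(-122.0), np.float64(0.135)) 0.7
  mark (np.float64(129.0), np.float64(0.1818)) 0.4
N=13 rot=[0.01, -0.0, 6.95] tr=[-0.0144, 0.0106, 0.0023] mid=[ 0.69 -0.09  0.22]
N=6 rot=[0.0, 0.0, 0.0] tr=[0.0, -0.0, 0.0192] mid=[ 0.62 -0.17  0.15]
```

```bash
python3 -m crank '{"delta_rot":[[0,0,6.95],[0,0,6.95],[0,0,6.95],[0,0,6.95],[0,0,6.95],[0,0,6.95],[0,0,6.95]],"translation":[[-0.0144,0.0106,0.0023],[-0.0144,0.0106,0.0023],[-0.0144,0.0106,0.0023],[-0.0144,0.0106,0.0023],[-0.0144,0.0106,0.0023],[-0.0144,0.0106,0.0023],[-0.0144,0.0106,0.0023]],"hand":[0.05,0.05,0.05,0.05,0.05,0.05,0.05]}'
python3 -m crank '{"delta_rot":[[0,0,6.95],[0,0,6.95],[0,0,6.95],[0,0,6.95],[0,0,6.95],[0,0,6.95],[0,0,0]],"translation":[[-0.0144,0.0106,0.0023],[-0.0144,0.0106,0.0023],[-0.0144,0.0106,0.0023],[-0.0144,0.0106,0.0023],[-0.0144,0.0106,0.0023],[-0.0144,0.0106,0.0023],[0,0,0]],"hand":[0.05,0.05,0.05,0.05,0.05,0.05,0.05]}'
python3 - <<'E'
from plan import *
st();plan([(.6223,-.175,.087,-11.4,0,-1,8)])
E
```

```text
time_s: 52.28
tcp_pos: [0.6914, -0.0956, 0.216]
orientation: [0.966, 0.259, 0.001, 0.001]
ft_force: [-0.0, -0.5, 0.5]
opening: 0.582
gripper_force: 0.0
time_s: 52.87
tcp_pos: [0.6197, -0.1784, 0.2025]
orientation: [0.995, -0.104, -0.0, 0.001]
ft_force: [-0.8, -0.4, -0.5]
opening: 0.572
gripper_force: 0.0
52.87 tcp [ 0.6197 -0.1784  0.2025] q [ 0.03  0.31  0.26  1.48 -0.08  1.35 -1.48] F [-0.8 -0.4 -0.5] op 0.572 g 0.0
[[0.978, -0.207, -0.0], [-0.207, -0.978, -0.003], [0.0, 0.003, -1.0]]
N=8 rot=[0.02, -0.0, -0.07] tr=[0.0002, -0.0005, 0.0141] mid=[ 0.62 -0.18  0.15]
```

```bash
python3 -m crank '{"delta_rot":[[0,0,0],[0,0,0],[0,0,0],[0,0,0],[0,0,0],[0,0,0],[0,0,0],[0,0,0],[0,0,0]],"translation":[[0.0002,-0.0005,0.0141],[0.0002,-0.0005,0.0141],[0.0002,-0.0005,0.0141],[0.0002,-0.0005,0.0141],[0.0002,-0.0005,0.0141],[0.0002,-0.0005,0.0141],[0.0002,-0.0005,0.0141],[0.0002,-0.0005,0.0141],[0,0,0]],"hand":[0.05,0.05,0.05,0.05,0.05,0.05,0.05,0.05,0.05]}'
python3 -m crank '{"delta_rot":[[0,0,0],[0,0,0],[0,0,0],[0,0,0],[0,0,0],[0,0,0],[0,0,0]],"translation":[[0,0,0],[0,0,0],[0,0,0],[0,0,0],[0,0,0],[0,0,0],[0,0,0]],"hand":[0.015,0.015,0.015,0.015,0.015,0.015,0.015]}' 8
python3 - <<'E'
from plan import *
s=st();A=np.array([.5067,-.1513]);p=np.array(s["tcp_pos"]);d=p[:2]-A;print(np.hypot(*d),np.degrees(np.arctan2(d[1],d[0])))
a=np.arctan2(d[1],d[0])+np.radians(68.5);r=np.hypot(*d)
h=np.degrees(np.arctan2(*R.from_quat(s["orientation"]).as_matrix()[1::-1,0]))
plan([(A[0]+r*np.cos(a),A[1]+r*np.sin(a),p[2]-.003,h+68.5,0,-1,26)])
E
```

```text
time_s: 53.62
tcp_pos: [0.6239, -0.1693, 0.0865]
orientation: [0.995, -0.098, -0.002, -0.0]
ft_force: [-1.6, 0.4, -0.7]
opening: 0.573
gripper_force: 0.0
time_s: 54.2
tcp_pos: [0.6259, -0.1711, 0.0905]
orientation: [0.995, -0.099, 0.002, 0.001]
ft_force: [0.3, 0.7, 2.9]
opening: 0.249
gripper_force: 8.0
54.2 tcp [ 0.6259 -0.1711  0.0905] q [ 0.04  0.4   0.24  1.61 -0.1   1.15 -1.47] F [0.3 0.7 2.9] op 0.249 g 8.00042599439621
[[0.98, -0.198, 0.003], [-0.198, -0.98, -0.001], [0.003, 0.001, -1.0]]
0.120787303557477 -9.428724770922186
N=26 rot=[0.01, -0.01, -2.63] tr=[-0.0003, -0.0055, -0.0] mid=[ 0.62 -0.1   0.09]
```

```bash
python3 -m crank '{"delta_rot":[[0,0,-2.58],[0,0,-2.58],[0,0,-2.58],[0,0,-2.58],[0,0,-2.58],[0,0,-2.58],[0,0,-2.58],[0,0,-2.58],[0,0,-2.58],[0,0,-2.58]],"translation":[[-0.0002,-0.0054,0],[-0.0002,-0.0054,0],[-0.0002,-0.0054,0],[-0.0002,-0.0054,0],[-0.0002,-0.0054,0],[-0.0002,-0.0054,0],[-0.0002,-0.0054,0],[-0.0002,-0.0054,0],[-0.0002,-0.0054,0],[-0.0002,-0.0054,0]],"hand":[0.015,0.015,0.015,0.015,0.015,0.015,0.015,0.015,0.015,0.015]}' 8
python3 - <<'E'
from plan import *
s=st();A=np.array([.5067,-.1513]);p=np.array(s["tcp_pos"]);d=p[:2]-A;a0=np.degrees(np.arctan2(d[1],d[0]));print(np.hypot(*d),a0)
h=np.degrees(np.arctan2(*R.from_quat(s["orientation"]).as_matrix()[1::-1,0]));da=57.5-a0;a=np.radians(57.5);r=.119
plan([(A[0]+r*np.cos(a),A[1]+r*np.sin(a),p[2]-.003,h+da,0,-1,18)])
E
```

```text
time_s: 55.03
tcp_pos: [0.6232, -0.1179, 0.0905]
orientation: [0.992, 0.126, 0.001, 0.001]
ft_force: [-2.0, -0.8, 3.1]
opening: 0.243
gripper_force: 8.0
55.03 tcp [ 0.6232 -0.1179  0.0905] q [ 0.03  0.36  0.15  1.64 -0.06  1.14 -1.13] F [-2.  -0.8  3.1] op 0.243 g 8.002818524837494
[[0.968, 0.25, 0.002], [0.25, -0.968, -0.002], [0.002, 0.002, -1.0]]
0.12120797477131007 16.0155879141341
N=18 rot=[0.01, -0.0, -2.3] tr=[-0.0003, -0.0048, -0.0] mid=[ 0.6  -0.08  0.09]
```

```bash
python3 -m crank '{"delta_rot":[[0,0,-2.3],[0,0,-2.3],[0,0,-2.3],[0,0,-2.3],[0,0,-2.3],[0,0,-2.3],[0,0,-2.3],[0,0,-2.3],[0,0,-2.3]],"translation":[[-0.0003,-0.0048,0],[-0.0003,-0.0048,0],[-0.0003,-0.0048,0],[-0.0003,-0.0048,0],[-0.0003,-0.0048,0],[-0.0003,-0.0048,0],[-0.0003,-0.0048,0],[-0.0003,-0.0048,0],[-0.0003,-0.0048,0]],"hand":[0.015,0.015,0.015,0.015,0.015,0.015,0.015,0.015,0.015]}' 8
python3 -m crank '{"delta_rot":[[0,0,-2.3],[0,0,-2.3],[0,0,-2.3],[0,0,-2.3],[0,0,-2.3],[0,0,-2.3],[0,0,-2.3],[0,0,-2.3],[0,0,-2.3],[0,0,0]],"translation":[[-0.0003,-0.0048,0],[-0.0003,-0.0048,0],[-0.0003,-0.0048,0],[-0.0003,-0.0048,0],[-0.0003,-0.0048,0],[-0.0003,-0.0048,0],[-0.0003,-0.0048,0],[-0.0003,-0.0048,0],[-0.0003,-0.0048,0],[0,0,0]],"hand":[0.015,0.015,0.015,0.015,0.015,0.015,0.015,0.015,0.015,0.015]}' 8
python3 - <<'E'
from plan import *
from mark import *
s=st();print("handle",ang(np.array(s["tcp_pos"])))
for n in("top","side"):
    p=cams.read_camera(n);print(n);rep(p)
    for d in place_of("pointer",p)[:2]:print("  pointer",ang(atz(p,d["location"],.048)),round(d["confidence"],2))
    for d in place_of("mark",p)[:1]:print("  mark",ang(atz(p,d["location"],.048)),round(d["confidence"],2))
E
```

```text
time_s: 55.78
tcp_pos: [0.6042, -0.0791, 0.0905]
orientation: [0.953, 0.302, 0.002, 0.001]
ft_force: [1.0, -0.2, 1.5]
opening: 0.249
gripper_force: 8.0
time_s: 56.62
tcp_pos: [0.5718, -0.0489, 0.0905]
orientation: [0.883, 0.469, 0.001, 0.001]
ft_force: [0.6, 1.6, 3.5]
opening: 0.248
gripper_force: 8.0
56.62 tcp [ 0.5718 -0.0489  0.0905] q [ 0.03  0.24  0.01  1.79 -0.    1.1  -0.55] F [0.6 1.6 3.5] op 0.248 g 8.00197497010231
[[0.56, 0.828, 0.003], [0.828, -0.56, 0.0], [0.002, 0.003, -1.0]]
handle (np.float64(57.5), np.float64(0.1213))
top
  red line (np.float64(-122.4), np.float64(0.1086)) n 81 far end (np.float64(-119.8), np.float64(0.1299))
  yellow z 0.048 n 135 tip (np.float64(-121.1), np.float64(0.1425)) mean (np.float64(-122.1), np.float64(0.1681)) end (np.float64(-123.6), np.float64(0.1935))
  yellow z 0.06 n 135 tip (np.float64(-121.8), np.float64(0.1403)) mean (np.float64(-122.7), np.float64(0.1657)) end (np.float64(-124.2), np.float64(0.1909))
  pointer (np.float64(-122.2), np.float64(0.1266)) 0.67
  mark (np.float64(-121.7), np.float64(0.135)) 0.62
side
  red line (np.float64(-123.7), np.float64(0.1052)) n 71 far end (np.float64(-125.2), np.float64(0.1256))
  yellow z 0.048 n 15 tip (np.float64(-123.4), np.float64(0.1406)) mean (np.float64(-122.4), np.float64(0.1435)) end (np.float64(-120.6), np.float64(0.1462))
  yellow z 0.06 n 15 tip (np.float64(-122.1), np.float64(0.1477)) mean (np.float64(-121.2), np.float64(0.1507)) end (np.float64(-119.5), np.float64(0.1534))
  yellow z 0.048 n 34 tip (np.float64(-121.5), np.float64(0.1936)) mean (np.float64(-120.2), np.float64(0.2077)) end (np.float64(-119.3), np.float64(0.2206))
  pointer (np.float64(-124.0), np.float64(0.1312)) 0.66
  mark (np.float64(-121.1), np.float64(0.131)) 0.67
```

The pointer is within about 1° of the tooth. Releasing the handle and clearing away.

```bash
python3 -m crank '{"delta_rot":[[0,0,0],[0,0,0],[0,0,0],[0,0,0],[0,0,0],[0,0,0]],"translation":[[0,0,0],[0,0,0],[0,0,0],[0,0,0],[0,0,0],[0,0,0]],"hand":[0.022,0.026,0.03,0.036,0.044,0.05]}' 8
python3 -m crank '{"delta_rot":[[0,0,0],[0,0,0],[0,0,0],[0,0,0],[0,0,0],[0,0,0],[0,0,0],[0,0,0],[0,0,0]],"translation":[[0,0,-0.005],[0,0,-0.01],[0,0,-0.02],[0,0,-0.025],[0,0,-0.03],[0,0,-0.03],[0.02,0,-0.03],[0.03,0,-0.02],[0.03,0,0]],"hand":[0.05,0.05,0.05,0.05,0.05,0.05,0.05,0.05,0.05]}'
python3 - <<'E'
from plan import *
from mark import *
from cupview import *
s=st();T,S=cams.read_camera("top"),cams.read_camera("side")
L=[(A[0]+.08*np.cos(np.radians(57.5+a)),A[1]+.08*np.sin(np.radians(57.5+a))) for a in(45,135,225,315)];print(np.round(L,3).tolist())
for p in(T,S):
    print(p["shot"]);rep(p)
    for d in place_of("pointer",p)[:1]:print("  pointer",ang(atz(p,d["location"],.048)),round(d["confidence"],2))
    placed(L,p)
    b=p["img"].astype(int);m=(b[...,2]>120)&(b[...,1]<80)&(b[...,0]<80)
    print([np.round(q.mean(0)) for q in blobs(p,m,15)],"pin exp",pix(p,[.681,.026,.093]))
E
```

```text
time_s: 57.42
tcp_pos: [0.5711, -0.0505, 0.0889]
orientation: [0.884, 0.468, -0.0, 0.001]
ft_force: [-0.1, 0.2, -0.6]
opening: 0.48
gripper_force: 0.0
time_s: 58.17
tcp_pos: [0.6193, 0.016, 0.2673]
orientation: [0.884, 0.467, 0.006, 0.003]
ft_force: [0.9, 0.5, 0.5]
opening: 0.573
gripper_force: 0.0
58.17 tcp [0.6193 0.016  0.2673] q [-0.05  0.22 -0.02  1.45  0.01  1.45 -0.67] F [0.9 0.5 0.5] op 0.573 g 0.0
[[0.564, 0.825, 0.013], [0.826, -0.564, -0.001], [0.007, 0.011, -1.0]]
[[0.489, -0.073], [0.429, -0.169], [0.524, -0.229], [0.585, -0.134]]
52
  red line (np.float64(-122.9), np.float64(0.108)) n 76 far end (np.float64(-121.2), np.float64(0.1291))
  yellow z 0.048 n 134 tip (np.float64(-121.1), np.float64(0.1425)) mean (np.float64(-122.1), np.float64(0.1681)) end (np.float64(-123.6), np.float64(0.1935))
  yellow z 0.06 n 134 tip (np.float64(-121.8), np.float64(0.1403)) mean (np.float64(-122.7), np.float64(0.1657)) end (np.float64(-124.2), np.float64(0.1909))
  pointer (np.float64(-122.9), np.float64(0.1268)) 0.77
placed cup [ 0.4914 -0.0767] cost 0.622
placed cup [ 0.4308 -0.1703] 
[... 600 characters left out ...]
, np.float64(0.1534))
  yellow z 0.048 n 36 tip (np.float64(-120.3), np.float64(0.1923)) mean (np.float64(-120.2), np.float64(0.2076)) end (np.float64(-119.3), np.float64(0.2206))
  yellow z 0.06 n 36 tip (np.float64(-119.5), np.float64(0.199)) mean (np.float64(-119.4), np.float64(0.2141)) end (np.float64(-118.6), np.float64(0.2269))
  pointer (np.float64(-123.8), np.float64(0.1314)) 0.83
placed cup [ 0.4924 -0.0741] cost 0.11
placed cup [ 0.4313 -0.1674] cost 0.077
none at 0.5240151691150482 -0.22940368056959468
placed cup [ 0.5846 -0.132 ] cost 0.092
[array([143., 369.]), array([198., 367.]), array([238., 421.]), array([309., 298.]), array([359., 425.])] pin exp [199.96126318 366.03792176]
```

```bash
python3 -c "
from cell import finish_job;print(finish_job())"
```

```text
the job is handed in; nothing more can be done
None
```

The job is handed in; no verdict came back. Last camera check: all three cups in the tray stand mouth down on pegs, the smaller lock pin stands in the blue pot, and the red line is about 3 mm (10 mm allowed) from the yellow tooth, at 58 s of the 208 s limit.

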